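# Clear the clip rack and snap the screwdrivers back in

### The arm

A 7-joint arm with a two-finger parallel gripper is mounted at the origin on a cart in front of the work surface, level with it; the furniture and walls round the work are solid. World frame = base frame: x ahead of the robot, y to its left, z up, the work surface at z = 0. Lengths are in m, angles in rad, forces in N, time in s.
With the tool pointing down it reaches from about 0.425 to 0.8 m from the base axis. Payload 8.3 kg.
Tool frame: the origin (TCP) lies midway between the tips of the shut fingers; the grasp point (between the pads) lies 19 mm behind it; z points along the fingers, y is the direction in which the jaws open and shut (so a half turn about z gives the same grasp; the last joint's range is limited). The gripper opens to 85 mm and grips with 20 to 120 N. Pads are 22 mm wide; open, the fingers measure 114 mm over their backs; the gripper's body (76 mm by 85 mm) begins 54 mm behind the grasp point. The pads swing forward as they close: fully open they stand 13 mm farther back than shut.
Start: joints at [1.249, 0.383, 0.016, 1.37, -0.006, 1.388, -0.046], TCP at [0.16, -0.604, 0.231] pointing down, gripper open.
Joint ranges: [-2.95, 2.95], [-0.25, 2.06], [-1.52, 1.56], [0.18, 2.33], [-1.44, 4.58], [0.02, 2.06], [-3.01, 3.01]. Speed limits (rad/s): [2.39, 2.39, 3.01, 3.01, 3.14, 3.14, 3.14].

### API

Orientations are given as [roll, pitch, yaw] about the fixed x, y, z axes, in that order (R = Rz(yaw) Ry(pitch) Rx(roll)).
In Python, from rig import env, imaging gives the robot as it stands. The module is installed in compiled form; this text tells all that it offers.
- The arm moves only by the tool servo_tool, never from a script. Its argument "plan" is one flat list of numbers, 7 for each row, row after row: the turn, a rotation vector about the tool's x, y, z in rad, then the shift along the tool's x, y, z in m, then the opening, from 0 (shut) to 1 (fully open). A call has 1 to 12 rows; each row shifts and turns the pose as measured when the row begins, along the tool's axes as they then stand; what a row does not reach is not made up. A row lasts 1/10 s, in which the tool goes at most 50 mm and 8.59 degrees, less where a joint would pass 70% of its speed; a pose out of reach is approached as far as the arm can. A call with a gripper value outside its range is refused whole. The fingers move at their own pace and stop on an object; "force" is the grip in N (left out, the last holds). Time passes only in rows, so rows that do not move let the fingers close. It gives the time, the measured TCP pose, the force and the opening at its end, in the units of the state.
- env.get_state(): the state, without advancing time (a new reading comes with each control period).
- imaging.read_camera(name): name is "side" or "top" or "wrist"; returns the picture (384x512x3 uint8, blue, green, red); there is no depth.
- imaging.camera_info(name): a dict with "fx", "fy", "cx", "cy" (pixels), "distortion" ([k1, k2, p1, p2, k3] as OpenCV has them; the pictures are not rectified), "R" (3x3) and "t" (3): a world point X has camera coordinates R X + t. Camera axes: x right, y down, z forward; pixel columns grow to the right and rows downward; lengths in m; the calibration is good to about 2 mm. A picture is of the moment at which its call begins: read the wrist's pose just before it. camera_info takes no time and is no camera call; for the wrist camera it gives the pose at the moment of the call.
- env.hand_in(): hands the job in, once; it reports no verdict.
The state is a dict: "time_s": time; "qpos": joint angles; "qvel": joint speeds; "joint_efforts": joint torques, N m; "eef_pos": TCP position; "orientation": TCP orientation; "contact_force": force on the tool from outside, world axes, zero at the start; "ft_torque": the same for the moment, N m; "grip_width": finger opening in m.
Only numpy, scipy, OpenCV 4.12 (cv2) and the standard library are available. Lean on these libraries where they do the work, as an engineer would, in place of code of your own. Each camera call takes 0.05 s, during which the arm holds its last target.

### The job

Clear the tool rack first: push the aluminium offcut along the rack's channel and off the ledge, so that it drops down the chute into the scrap tray. Then snap each of the three screwdrivers down into the pair of spring clips of its own colour, handle centred across both clips and fully home on the seats, blade pointing away from the robot. Leave everything else on the bench where it is.

Things in the scene. Friction and masses are not known exactly. Their poses are not given: they have to be found in the camera images.
- clip_rack: Fixed blue bench rack. Origin on the bench under the middle of its deck; x along the clipped tools (away from the robot), y (left) along the row of stations to the scrap chute, z up. Deck 110 (x) by 170 (y) mm, top 50 mm up. Stations at y = -56 (red), 0 (grey), +56 mm (black). A channel 48 mm wide (x = -24 to 24), free of clips, runs along y over the whole deck, open at both ends.
- ledge (a point): Middle of the deck's left edge (rack y = +85 mm), on the deck's top, 50 mm above the bench; axes as the rack's. Here the channel ends at a ledge and the aluminium chute, 64 mm wide inside and slippery, slopes down at 45 degrees. Its cheeks and end wall stand 62 mm above the bench.
- tray (a point): Middle of the scrap tray's floor at the foot of the chute, 4 mm above the bench, rack y = +162 mm; the end wall is 39 mm further.
- offcut: Loose solid aluminium profile offcut 30 x 64 x 30 mm (x, y, z), about 120 g, with dark grooves, origin at the centre of its underside. It lies on the deck in the channel, its 64 mm length roughly along the rack's y; its top stands 6 mm above the seats, so no handle can be seated over it.
- offcut_center (a point): Centre of the offcut.
- red_driver: Loose precision screwdriver, bright red, 147 mm long, 35 g, lying flat. Origin on its underside near mid-length; its y axis runs along it towards the butt of the handle, so the thin steel blade points to -y. Handle 14 mm wide and 14 mm high, 88 mm long, handle centre at y = +24 mm.
- red_handle (a point): Centre of the red screwdriver's handle (7 mm above its underside), axes as the screwdriver's.
- red_tip (a point): Tip of the red screwdriver's blade.
- red_seat (a point): Middle of the red station at seat height, 74 mm above the bench; axes as the rack's. Its two clips, 12 mm wide, stand at x = -30 and +30 mm: a red block, 24 mm high on the deck, between two slippery steel jaws that flare up to 33 mm above it. 5 to 15 N straight down in all springs the jaws apart; they close over the handle once it is down. A seated handle's centre is 7 mm above this point.
- grey_driver: Loose precision screwdriver, mid grey, 144 mm long, 35 g, lying flat. Origin on its underside near mid-length; its y axis runs along it towards the butt of the handle, so the thin steel blade points to -y. Handle 14 mm wide and 14 mm high, 85 mm long, handle centre at y = +23.5 mm.
- grey_handle (a point): Centre of the grey screwdriver's handle (7 mm above its underside), axes as the screwdriver's.
- grey_tip (a point): Tip of the grey screwdriver's blade.
- grey_seat (a point): Middle of the grey station at seat height, 74 mm above the bench; axes as the rack's. Its two clips, 12 mm wide, stand at x = -30 and +30 mm: a grey block, 24 mm high on the deck, between two slippery steel jaws that flare up to 33 mm above it. 5 to 15 N straight down in all springs the jaws apart; they close over the handle once it is down. A seated handle's centre is 7 mm above this point.
- black_driver: Loose precision screwdriver, black, clearly the biggest of the three, 179 mm long, 35 g, lying flat. Origin on its underside near mid-length; its y axis runs along it towards the butt of the handle, so the thin steel blade points to -y. Handle 18 mm wide and 18 mm high, 100 mm long, handle centre at y = +34 mm.
- black_handle (a point): Centre of the black screwdriver's handle (9 mm above its underside), axes as the screwdriver's.
- black_tip (a point): Tip of the black screwdriver's blade.
- black_seat (a point): Middle of the black station at seat height, 74 mm above the bench; axes as the rack's. Its two clips, 12 mm wide, stand at x = -30 and +30 mm: a black block, 24 mm high on the deck, between two slippery steel jaws that flare up to 37 mm above it. 5 to 15 N straight down in all springs the jaws apart; they close over the handle once it is down. A seated handle's centre is 9 mm above this point.
- tape: Bystander, loose, to be left alone. Amber tape roll, 63 mm across, 12 mm high, lying flat. Origin at the centre of its underside.
- pliers: Bystander, loose, to be left alone. Grey-handled flat pliers, 136 mm long, 10 mm high, lying flat. Origin at the centre of its underside.
- spool: Bystander, loose, to be left alone. Blue and silver spool, 76 mm across, 49 mm high. Origin at the centre of its underside.

How it is judged:
By the outcome, as a careful person would: the job done as asked, in the order asked, and still so for the second after the job is handed in, with the robot touching nothing.
It also fails if it takes over 67 s, if anything falls off the work surface, if the arm or the gripper's body presses on something with over 40 N, if the wrist force passes 120 N, or if a joint passes its speed limit or range.

## Working session

There is one attempt and no reset: what is moved stays moved. The work goes in short steps, Python scripts to look and compute and a tool call to move; the robot and the scene stay as the last step left them, time stands still between calls to the robot, and variables do not carry over. Pictures are saved under pics/ and viewed, and the job is handed in when it is done.

Besides the shell and the picture viewer there is one more tool, called after "Call:" in YAML: its name, and indented under it one key for each argument. servo_tool: Moves the arm, as the interface text tells. Its arguments: {"type":"object","properties":{"plan":{"type":"array"},"force":{"type":"number"}},"required":["plan"]}

```bash
mkdir -p pics; ls; python3 - <<'E'
from rig import env, imaging
import cv2
print(env.get_state())
for n in ["side","top","wrist"]:
    i=imaging.camera_info(n); print(n,i)
    cv2.imwrite(f"pics/{n}0.png",imaging.read_camera(n))
E
```

```text
pics
{'time_s': 0.0, 'qpos': array([ 1.24909241,  0.38426205,  0.01638948,  1.37117551, -0.00628363,
        1.38818627, -0.0465016 ]), 'qvel': array([-0.00023957,  0.00070227, -0.00027498, -0.00060515,  0.00028282,
        0.00028125,  0.0007718 ]), 'joint_efforts': array([ 1.27499102e-04, -6.27594423e+01,  8.44478197e-01, -3.71822727e+01,
        1.66603667e-02,  1.40755466e-02,  3.20452307e-05]), 'eef_pos': array([ 0.15984293, -0.60368998,  0.23025443]), 'orientation': array([-3.13961228e+00,  5.90112562e-05,  2.58854604e-01]), 'contact_force': array([-0.02971146,  0.96223173, -0.59346953]), 'ft_torque': array([ 0.02251643, -0.00187931,  0.04601803]), 'grip_width': 0.08542932823847406}
side {'fx': 487.59711963448245, 'fy': 487.59711963448245, 'cx': 259.672448815097, 'cy': 185.5296082159181, 'distortion': array([-0.21248297,  0.        ,  0.        ,  0.        ,  0.        ]), 'R': array([[ 0.99863743, -0.05154927, -0.00812132],
       [-0.03723915, -0.59491844, -0.80292297],
       [ 0.03655857,  0.80213136, -0.59602747]]), 't': array([-0.53945494,  0.14992317,  1.06740059])}
top {'fx': 482.8665696008327, 'fy': 482.8665696008327, 'cx': 260.27381325420316, 'cy': 185.29300717970162, 'distortion': array([-0.17307615,  0.        ,  0.        ,  0.        ,  0.        ]), 'R': array([[ 0.01894146, -0.99937242,  0.02993288],
       [-0.9969644 , -0.02114021, -0.07493387],
       [ 0.07551963, -0.02842266, -0.99673915]]), 't': array([0.10630961, 0.52846609, 1.35568965])}
wrist {'fx': 324.9247820442475, 'fy': 324.9247820442475, 'cx': 257.07795550745703, 'cy': 188.1954514125245, 'distortion': array([-0.03644472,  0.        ,  0.        ,  0.        ,  0.        ]), 'R': array([[ 0.25487955, -0.96697122, -0.0017524 ],
       [-0.92937391, -0.24546908,  0.27569742],
       [-0.26702164, -0.068641  , -0.96124287]]), 't': array([-0.62290659, -0.03534163,  0.3776445 ])}
```

View pics/top0.png

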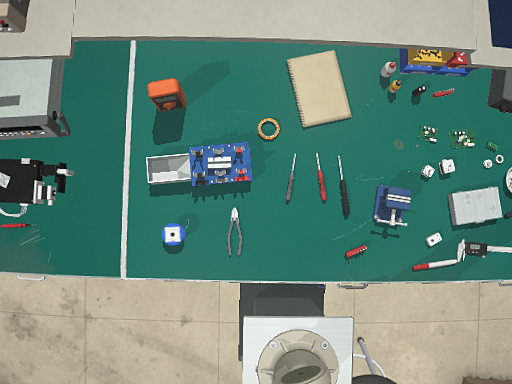

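View pics/side0.png

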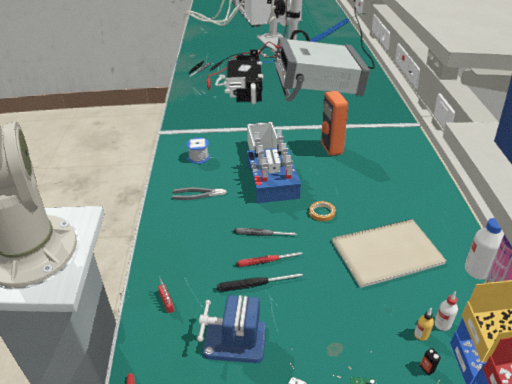

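View pics/wrist0.png

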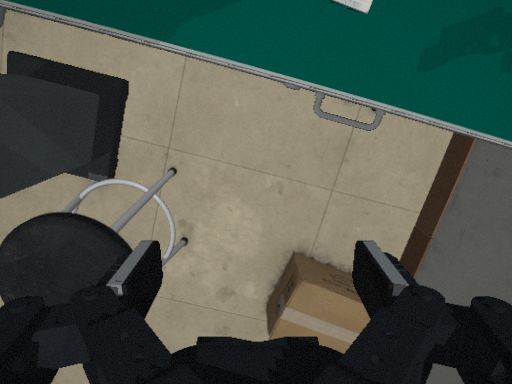

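```bash
cat > h.py <<'E'
import numpy as np, cv2
from rig import env, imaging
from scipy.spatial.transform import Rotation as Ro
def K(i): return np.array([[i['fx'],0,i['cx']],[0,i['fy'],i['cy']],[0,0,1]])
def ray(i,uv):
    p=cv2.undistortPoints(np.array(uv,float).reshape(-1,1,2),K(i),i['distortion']).reshape(-1,2)
    d=np.c_[p,np.ones(len(p))]@i['R']; c=-i['R'].T@i['t']
    return c,d
def plane(i,uv,z):
    c,d=ray(i,uv); return c+d*((z-c[2])/d[:,2])[:,None]
def proj(i,X):
    X=np.array(X,float).reshape(-1,3)
    return cv2.projectPoints(X,cv2.Rodrigues(i['R'])[0],i['t'],K(i),i['distortion'])[0].reshape(-1,2)
def tri(i1,uv1,i2,uv2):
    c1,d1=ray(i1,uv1);c2,d2=ray(i2,uv2);d1=d1[0]/np.linalg.norm(d1[0]);d2=d2[0]/np.linalg.norm(d2[0])
    A=np.c_[d1,-d2];s=np.linalg.lstsq(A,c2-c1,rcond=None)[0]
    a=c1+s[0]*d1;b=c2+s[1]*d2
    return (a+b)/2,np.linalg.norm(a-b)
def crop(img,x0,y0,x1,y1,s,name):
    cv2.imwrite('pics/'+name,cv2.resize(img[y0:y1,x0:x1],None,fx=s,fy=s,interpolation=cv2.INTER_CUBIC))
E
python3 - <<'E'
from h import *
t=cv2.imread('pics/top0.png'); s=cv2.imread('pics/side0.png')
crop(t,140,130,265,210,6,'t1.png'); crop(t,270,140,370,230,6,'t2.png')
crop(s,235,115,310,210,6,'s1.png'); crop(s,200,215,320,305,6,'s2.png')
E
```

```text
(no output)
```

View pics/t1.png

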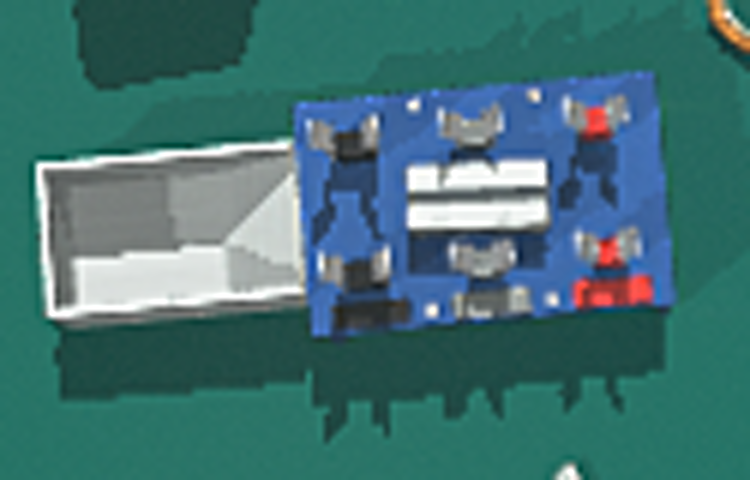

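View pics/t2.png

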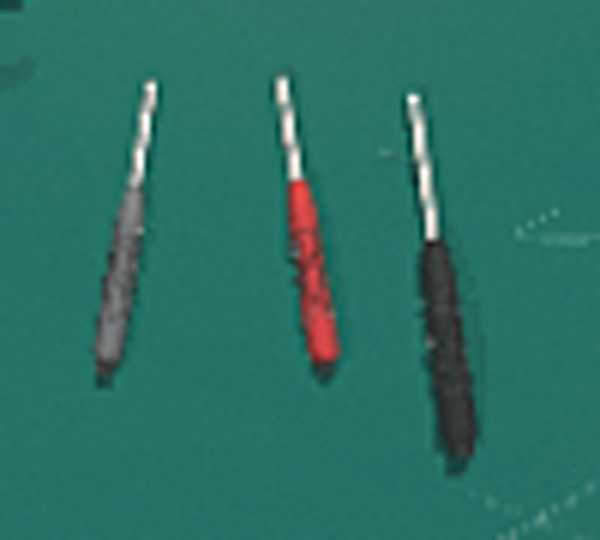

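View pics/s1.png

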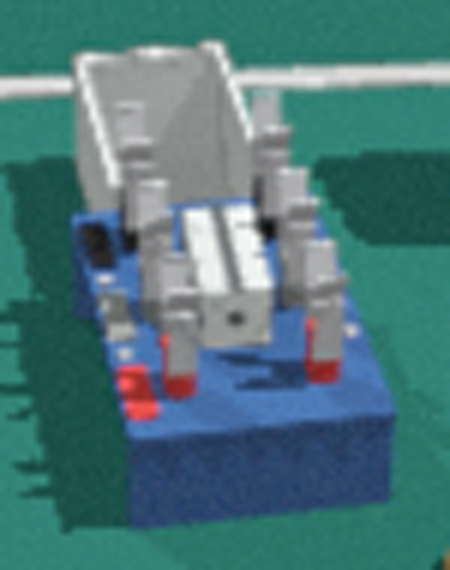

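View pics/s2.png

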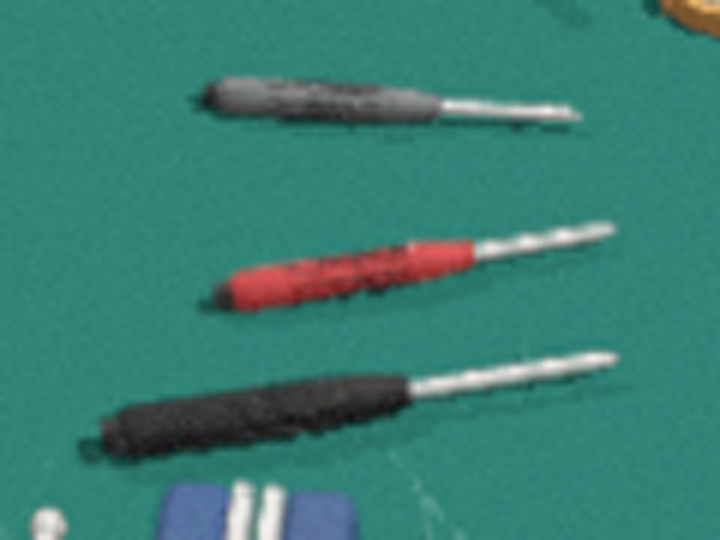

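```bash
python3 - <<'E'
from h import *
ti=imaging.camera_info('top'); si=imaging.camera_info('side')
t=cv2.imread('pics/top0.png'); s=cv2.imread('pics/side0.png')
c=np.array([[297,103],[655,72],[672,303],[313,335]])/6+[140,130]-0.4
P=plane(ti,c,0.05); print(P.round(4)); print([np.linalg.norm(P[a]-P[b]).round(4) for a,b in((0,1),(1,2),(2,3),(3,0))], P.mean(0))
e=(P[0]+P[3]-P[1]-P[2])/2; print('yaw from y axis',np.arctan2(-e[0],e[1])); e=(P[0]+P[1]-P[2]-P[3])/2; print('yaw x',np.arctan2(e[1],e[0]))
# side corners: near(right y) edge
c2=np.array([[126,437],[393,413]])/6+[235,115]-.4
P2=plane(si,c2,0.05);print('side',P2.round(4))
# offcut top (z=0.08): top img
o=np.array([[407,162],[548,160],[550,228],[407,232]])/6+[140,130]-.4
O=plane(ti,o,.08);print('offcut',O.round(4),O.mean(0))
o=np.array([[182,212],[250,205],[272,290],[198,297]])/6+[235,115]-.4
O=plane(si,o,.08);print('offcut s',O.round(4),O.mean(0))
# drivers
for name,h,L,hl,tp,sd in (('grey',.007,.144,.085,[(151,82),(135,188),(105,380)],[(579,115),(440,106),(203,95)]),('red',.007,.147,.088,[(282,78),(296,182),(323,376)],[(613,229),(473,253),(217,297)]),('black',.009,.179,.1,[(413,97),(432,240),(459,468)],[(616,357),(408,388),(104,437)])):
    a=plane(ti,np.array(tp)/6+[270,140]-.4,h); b=plane(si,np.array(sd)/6+[200,215]-.4,h)
    for q in(a,b):
        d=q[0]-q[2]; print(name,q[:,:2].round(4).tolist(),'len',np.linalg.norm(d).round(4),'handle',np.linalg.norm(q[1]-q[2]).round(4),'dir',np.arctan2(d[1],d[0]).round(4))
E
```

```text
[[0.6277 0.319  0.05  ]
 [0.6458 0.1524 0.05  ]
 [0.5378 0.1422 0.05  ]
 [0.5194 0.3081 0.05  ]]
[np.float64(0.1676), np.float64(0.1085), np.float64(0.1669), np.float64(0.1088)] [0.58266604 0.23041531 0.05      ]
yaw from y axis 0.10950548862659162
yaw x 0.09710805406152914
side [[0.5382 0.1431 0.05  ]
 [0.6469 0.1526 0.05  ]]
offcut [[0.597  0.2643 0.08  ]
 [0.5992 0.2002 0.08  ]
 [0.5682 0.1985 0.08  ]
 [0.565  0.2634 0.08  ]] [0.58232792 0.2316121  0.08      ]
offcut s [[0.5679 0.2621 0.08  ]
 [0.5974 0.2659 0.08  ]
 [0.6012 0.2001 0.08  ]
 [0.5705 0.1969 0.08  ]] [0.58426529 0.23127131 0.08      ]
grey [[0.6221, 0.0185], [0.5705, 0.0256], [0.478, 0.0387]] len 0.1455 handle 0.0935 dir -0.1391
grey [[0.624, 0.0197], [0.5719, 0.0281], [0.4822, 0.0397]] len 0.1432 handle 0.0905 dir -0.1404
red [[0.6257, -0.0452], [0.5752, -0.0524], [0.4819, -0.0664]] len 0.1454 handle 0.0944 dir 0.1466
red [[0.6296, -0.0422], [0.578, -0.0511], [0.486, -0.0677]] len 0.1458 handle 0.0934 dir 0.1757
black [[0.6178, -0.109], [0.5485, -0.1186], [0.4388, -0.1327]] len 0.1806 handle 0.1106 dir 0.1314
black [[0.6229, -0.1069], [0.5505, -0.1166], [0.4472, -0.1333]] len 0.1777 handle 0.1046 dir 0.149
```

Call:
servo_tool:
  plan: [0,0,0,0.043,-0.0215,0,0,0,0,0,0.043,-0.0215,0,0,0,0,0,0.043,-0.0215,0,0,0,0,0,0.043,-0.0215,0,0,0,0,0,0.043,-0.0215,0,0,0,0,0,0.043,-0.0215,0,0,0,0,0,0.043,-0.0215,0,0,0,0,0,0.043,-0.0215,0,0]
  force: 60

```text
time_s: 0.95
eef_pos: [0.4498, -0.3477, 0.2263]
orientation: [-3.138, 0.007, 0.24]
contact_force: [1.1, -0.4, -0.6]
grip_width: -0.0001
```

```bash
cat >> h.py <<'E'
def go(x,y,z,yaw,n=1):
    s=env.get_state(); R=Ro.from_euler('xyz',s['orientation']); T=Ro.from_euler('xyz',[np.pi,0,yaw])
    d=R.inv().apply(np.array([x,y,z])-s['eef_pos']); r=(R.inv()*T).as_rotvec()
    print('t',s['time_s'],'pos',s['eef_pos'].round(4),s['orientation'].round(3),'F',s['contact_force'].round(1),'w',round(s['grip_width'],4))
    print('total turn',r.round(4),'shift',d.round(4)); print('per row /%d'%n,(r/n).round(4),(d/n).round(4))
RC=np.array([.583,.231]);RY=.104
def rk(x,y): return RC+np.array([[np.cos(RY),-np.sin(RY)],[np.sin(RY),np.cos(RY)]])@[x,y]
E
python3 -c "
from h import *
print(rk(0,-.062));go(*rk(0,-.062),.18,RY,12)"
```

```text
[0.58943638 0.16933499]
t 0.95 pos [ 0.4498 -0.3477  0.2263] [-3.138  0.007  0.24 ] F [ 1.1 -0.4 -0.6] w -0.0001
total turn [-0.0035  0.0068  0.1362] shift [ 0.259  -0.4688  0.0464]
per row /12 [-0.0003  0.0006  0.0114] [ 0.0216 -0.0391  0.0039]
```

Call:
servo_tool:
  plan: [0,0,0.0115,0.019,-0.0405,0.004,0,0,0,0.0115,0.019,-0.0405,0.004,0,0,0,0.0115,0.019,-0.0405,0.004,0,0,0,0.0115,0.019,-0.0405,0.004,0,0,0,0.0115,0.019,-0.0405,0.004,0,0,0,0.0115,0.019,-0.0405,0.004,0,0,0,0.0115,0.019,-0.0405,0.004,0,0,0,0.0115,0.019,-0.0405,0.004,0,0,0,0.0115,0.019,-0.0405,0.004,0,0,0,0.0115,0.019,-0.0405,0.004,0,0,0,0.0115,0.019,-0.0405,0.004,0,0,0,0.0115,0.019,-0.0405,0.004,0]

```text
time_s: 2.15
eef_pos: [0.5927, 0.1917, 0.1748]
orientation: [-3.139, 0.008, 0.097]
contact_force: [0.9, 0.1, 0.2]
grip_width: 0.0001
```

```bash
python3 -c "
from h import *
go(*rk(0,-.062),.18,RY,1);go(*rk(0,-.062),.057,RY,5)
cv2.imwrite('pics/w1.png',imaging.read_camera('wrist'))"
```

```text
t 2.15 pos [0.5927 0.1917 0.1748] [-3.139  0.008  0.097] F [0.9 0.1 0.2] w 0.0001
total turn [-0.0024  0.0079 -0.0074] shift [-0.0055  0.022  -0.0052]
per row /1 [-0.0024  0.0079 -0.0074] [-0.0055  0.022  -0.0052]
t 2.15 pos [0.5927 0.1917 0.1748] [-3.139  0.008  0.097] F [0.9 0.1 0.2] w 0.0001
total turn [-0.0024  0.0079 -0.0074] shift [-0.0045  0.0222  0.1178]
per row /5 [-0.0005  0.0016 -0.0015] [-0.0009  0.0044  0.0236]
```

View pics/w1.png

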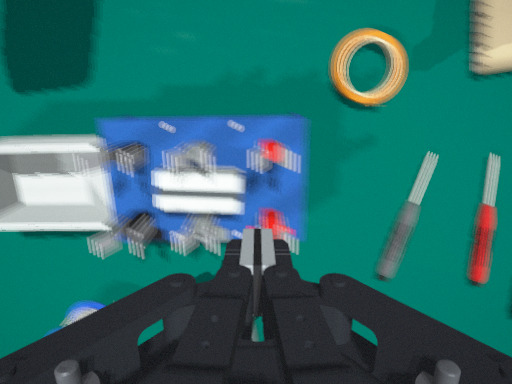

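Call:
servo_tool:
  plan: [0,0.008,-0.007,-0.0055,0.022,-0.005,0,0,0,0,0,0,0,0,0,0,0,0,0,0,0]

```text
time_s: 2.5
eef_pos: [0.5867, 0.1846, 0.1757]
orientation: [-3.131, 0.005, 0.121]
contact_force: [-0.0, 0.1, 0.3]
grip_width: -0.0001
```

```bash
python3 - <<'E'
from h import *
go(*rk(0,-.062),.057,RY,5)
i=imaging.camera_info('wrist'); im=imaging.read_camera('wrist')
cv2.imwrite('pics/w2.png',cv2.resize(im,None,fx=1.5,fy=1.5,interpolation=cv2.INTER_CUBIC))
np.save('w2.npy',{k:np.array(v) for k,v in i.items()},allow_pickle=True)
print(proj(i,[[*rk(.055,.085),.05],[*rk(.055,-.085),.05],[*rk(-.055,-.085),.05]])*1.5)
E
```

```text
t 2.5 pos [0.5867 0.1846 0.1757] [-3.131  0.005  0.121] F [-0.   0.1  0.3] w -0.0001
total turn [-0.0108  0.0055  0.0167] shift [0.0015 0.0168 0.1185]
per row /5 [-0.0022  0.0011  0.0033] [0.0003 0.0034 0.0237]
[[148.43672718 164.17610712]
 [463.87253905 168.442203  ]
 [452.78536824 357.30115989]]
```

View pics/w2.png

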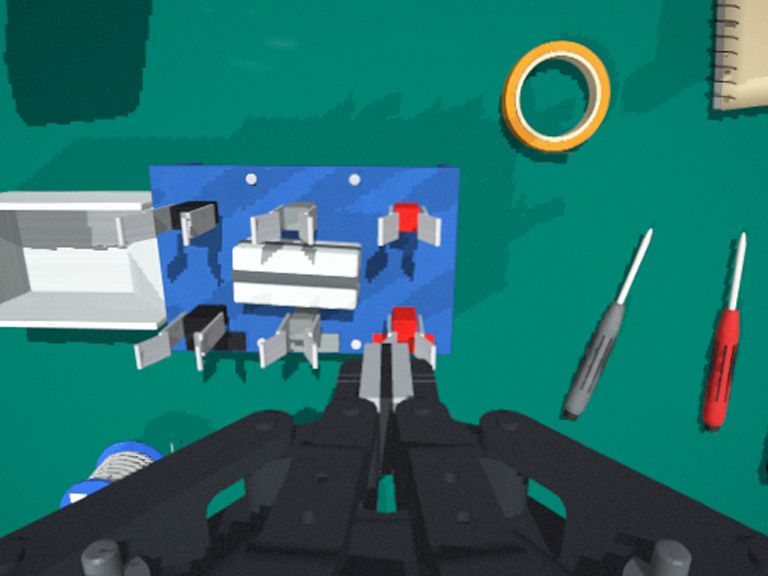

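```bash
python3 - <<'E'
from h import *
i=np.load('w2.npy',allow_pickle=True).item()
M=np.array([[np.cos(RY),-np.sin(RY)],[np.sin(RY),np.cos(RY)]])
P=plane(i,np.array([[150,166],[460,168],[450.,353],[151,353]])/1.5-.17,.05)
print(((P[:,:2]-RC)@M).round(4), P.mean(0))
P=plane(i,np.array([[234,243],[361,243],[357.,308],[233,304]])/1.5-.17,.08); print('off',((P[:,:2]-RC)@M).round(4))
# jaws tops and clip block
for n,uv in dict(black=[(194,203),(206,308)],grey=[(299,203),(304,307)],red=[(406,204),(405,308)]).items():
    P=plane(i,np.array(uv,float)/1.5-.17,.074); print(n,((P[:,:2]-RC)@M).round(4))
for n,h,uv in (('grey',.007,[(650,230),(573,415)]),('red',.007,[(743,235),(711,428)])):
    P=plane(i,np.array(uv,float)/1.5-.17,h); d=P[0]-P[1];print(n,P.round(4),np.linalg.norm(d),np.arctan2(d[1],d[0]))
go(*rk(0,-.062),.057,RY,4)
E
```

```text
[[ 0.0542  0.0844]
 [ 0.0553 -0.0828]
 [-0.0521 -0.083 ]
 [-0.0561  0.0971]] [0.58291836 0.2349175  0.05      ]
off [[ 0.0188  0.0315]
 [ 0.0198 -0.0318]
 [-0.0142 -0.0298]
 [-0.0133  0.0343]]
black [[ 0.0376  0.0523]
 [-0.018   0.051 ]]
grey [[ 0.0383 -0.0006]
 [-0.0163 -0.0013]]
red [[ 0.0386 -0.0537]
 [-0.0159 -0.0546]]
grey [[0.6219 0.0202 0.007 ]
 [0.4836 0.0391 0.007 ]] 0.13957919295343324 -0.13559311780513703
red [[ 0.6265 -0.042   0.007 ]
 [ 0.4846 -0.0656  0.007 ]] 0.1438512733372572 0.16459002869435488
t 2.55 pos [0.587  0.1838 0.1758] [-3.131  0.005  0.12 ] F [-0.5 -0.6 -0. ] w -0.0004
total turn [-0.0102  0.0051  0.0157] shift [0.0012 0.0159 0.1186]
per row /4 [-0.0025  0.0013  0.0039] [0.0003 0.004  0.0297]
```

Call:
servo_tool:
  plan: [0,0,0.008,0.001,0.008,0.01,0,-0.01,0.005,0.008,0.001,0.008,0.02,0,0,0,0,0,0,0.03,0,0,0,0,0,0,0.03,0,0,0,0,0,0,0.02,0,0,0,0,0,0,0,0]

```text
time_s: 3.15
eef_pos: [0.5921, 0.162, 0.0597]
orientation: [3.139, -0.001, 0.095]
contact_force: [-0.4, -1.2, -0.8]
grip_width: -0.0003
```

```bash
python3 - <<'E'
from h import *
go(*rk(0.0015,-.062),.057,RY,1)
go(*rk(0.0015,.06),.057,RY,8)
E
```

```text
t 3.15 pos [0.5921 0.162  0.0597] [ 3.139e+00 -1.000e-03  9.500e-02] F [-0.4 -1.2 -0.8] w -0.0003
total turn [ 0.0024 -0.0014 -0.0091] shift [-0.0004 -0.0076  0.0026]
per row /1 [ 0.0024 -0.0014 -0.0091] [-0.0004 -0.0076  0.0026]
t 3.15 pos [0.5921 0.162  0.0597] [ 3.139e+00 -1.000e-03  9.500e-02] F [-0.4 -1.2 -0.8] w -0.0003
total turn [ 0.0024 -0.0014 -0.0091] shift [-0.0016 -0.1296  0.0024]
per row /8 [ 0.0003 -0.0002 -0.0011] [-0.0002 -0.0162  0.0003]
```

Call:
servo_tool:
  plan: [0,0,-0.009,0,-0.012,0.002,0,0,0,0,0,-0.012,0,0,0,0,0,0,-0.012,0,0,0,0,0,0,-0.012,0,0,0,0,0,0,-0.012,0,0,0,0,0,0,-0.012,0,0,0,0,0,0,-0.012,0,0,0,0,0,0,-0.012,0,0]

```text
time_s: 3.95
eef_pos: [0.5839, 0.2657, 0.062]
orientation: [3.14, -0.008, 0.103]
contact_force: [0.3, -1.2, 0.3]
grip_width: 0.0003
```

```bash
python3 - <<'E'
from h import *
go(*rk(0.0015,.066),.057,RY,1)
s=imaging.read_camera('side'); crop(s,200,60,330,210,4,'s3.png')
E
```

```text
t 3.95 pos [0.5839 0.2657 0.062 ] [ 3.14  -0.008  0.103] F [ 0.3 -1.2  0.3] w 0.0003
total turn [ 0.0012 -0.0078 -0.0012] shift [-0.0031 -0.0316  0.005 ]
per row /1 [ 0.0012 -0.0078 -0.0012] [-0.0031 -0.0316  0.005 ]
```

View pics/s3.png

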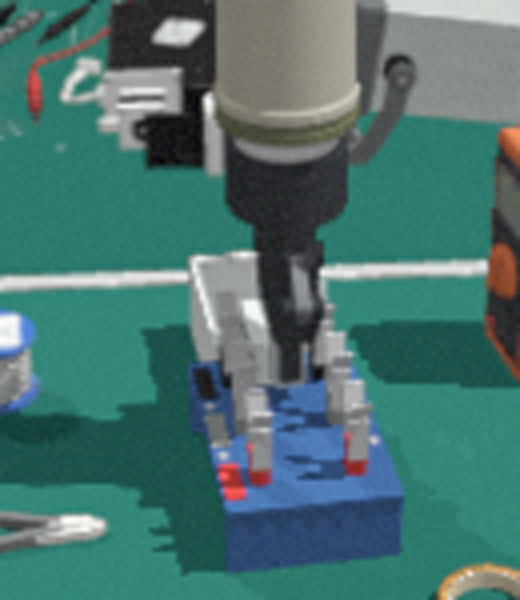

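Call:
servo_tool:
  plan: [0,-0.004,0,-0.001,-0.01,0.002,0,0,-0.004,0,-0.001,-0.01,0.002,0,0,0,0,-0.001,-0.01,0,0,0,0,0,0,-0.004,0,0,0,0,0,0,0,0,0,0,0,0,0,0,0,0]

```text
time_s: 4.6
eef_pos: [0.5753, 0.306, 0.0573]
orientation: [-3.141, 0.002, 0.107]
contact_force: [0.7, 0.1, 0.4]
grip_width: -0.0
```

```bash
python3 - <<'E'
from h import *
go(*rk(0.0015,.066),.057,RY,1)
s=imaging.read_camera('side'); crop(s,200,60,330,210,4,'s4.png')
s=imaging.read_camera('top'); crop(s,140,130,265,210,6,'t4.png')
E
```

```text
t 4.6 pos [0.5753 0.306  0.0573] [-3.141e+00  2.000e-03  1.070e-01] F [0.7 0.1 0.4] w -0.0
total turn [-0.0009  0.002   0.0026] shift [0.0013 0.0094 0.0002]
per row /1 [-0.0009  0.002   0.0026] [0.0013 0.0094 0.0002]
```

View pics/s4.png

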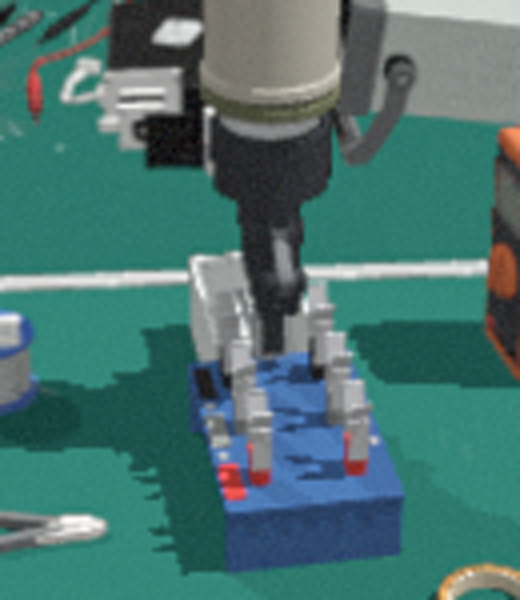

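View pics/t4.png

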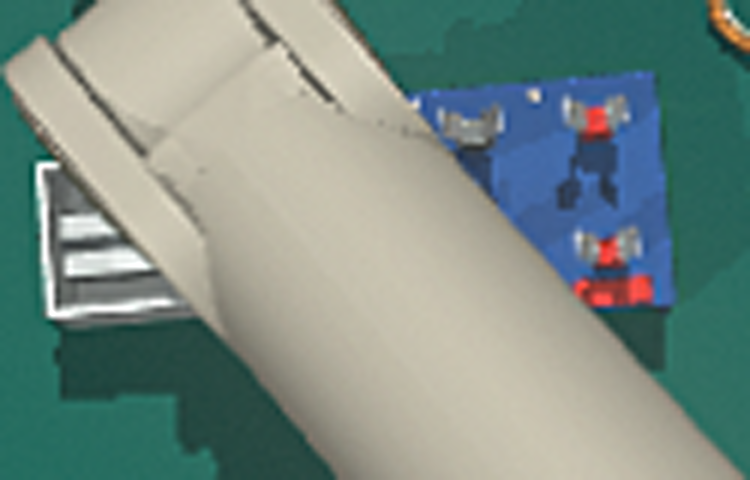

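Call:
servo_tool:
  plan: [0,0,0,0,0.01,-0.045,0,0,0,0,0,0.005,-0.045,0,0,0,0,0,0.005,-0.045,0,0,0,0.027,-0.0055,0.031,0,0.5,0,0,0.027,-0.0055,0.031,0,0.5,0,0,0.027,-0.0055,0.031,0,0.5,0,0,0.027,-0.0055,0.031,0,0.5,0,0,0.027,-0.0055,0.031,0,0.5,0,0,0.027,-0.0055,0.031,0,0.5,0,0,0.027,-0.0055,0.031,0,0.5,0,0,0.027,-0.0055,0.024,0,0.5,0,0,0.027,-0.0055,0.012,0,0.5]

```text
time_s: 5.9
eef_pos: [0.5281, 0.0178, 0.199]
orientation: [3.141, -0.001, -0.154]
contact_force: [0.3, 0.4, -0.8]
grip_width: 0.0427
```

```bash
python3 - <<'E'
from h import *
go(.5225,.0332,.15,-.139,1)
E
```

```text
t 5.9 pos [0.5281 0.0178 0.199 ] [ 3.141e+00 -1.000e-03 -1.540e-01] F [ 0.3  0.4 -0.8] w 0.0427
total turn [ 0.0011 -0.0014 -0.015 ] shift [-0.008  -0.0144  0.0489]
per row /1 [ 0.0011 -0.0014 -0.015 ] [-0.008  -0.0144  0.0489]
```

Call:
servo_tool:
  plan: [0,0,-0.007,-0.005,-0.006,0.01,0.4,0,0,-0.007,-0.003,-0.006,0.01,0.4,0,0,0,0,0,0,0.4,0,0,0,0,0,0,0.4]

```text
time_s: 6.3
eef_pos: [0.5208, 0.0325, 0.1776]
orientation: [3.141, -0.002, -0.14]
contact_force: [1.1, 0.2, -0.3]
grip_width: 0.0342
```

```bash
cat >> h.py <<'E'
def wshot(name,f=1.5):
    i=imaging.camera_info('wrist'); im=imaging.read_camera('wrist')
    cv2.imwrite('pics/%s.png'%name,cv2.resize(im,None,fx=f,fy=f,interpolation=cv2.INTER_CUBIC))
    np.save(name+'.npy',{k:np.array(v) for k,v in i.items()},allow_pickle=True)
def wi(name): return np.load(name+'.npy',allow_pickle=True).item()
E
python3 - <<'E'
from h import *
go(.5225,.0332,.15,-.139,1)
wshot('w3')
s=imaging.read_camera('top'); crop(s,140,130,265,210,6,'t5.png')
E
```

```text
t 6.3 pos [0.5208 0.0325 0.1776] [ 3.141e+00 -2.000e-03 -1.400e-01] F [ 1.1  0.2 -0.3] w 0.0342
total turn [ 0.001  -0.0016 -0.0007] shift [ 0.0015 -0.0009  0.0276]
per row /1 [ 0.001  -0.0016 -0.0007] [ 0.0015 -0.0009  0.0276]
```

View pics/w3.png

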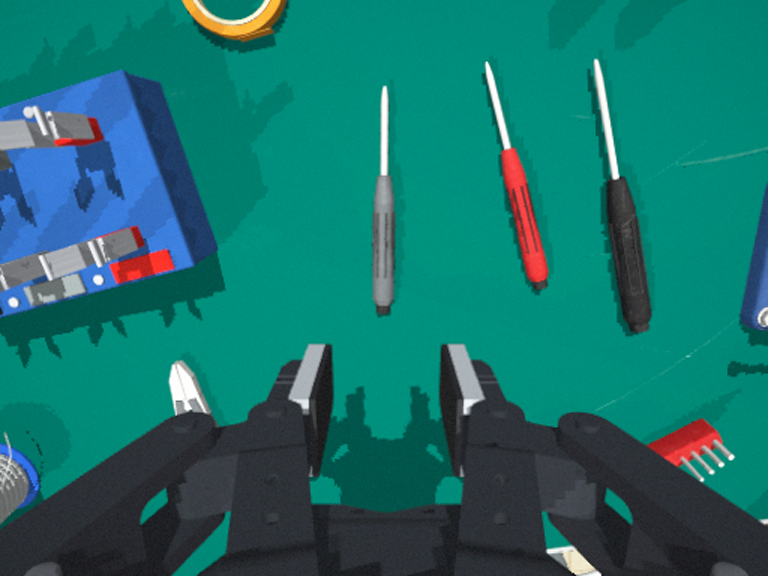

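View pics/t5.png

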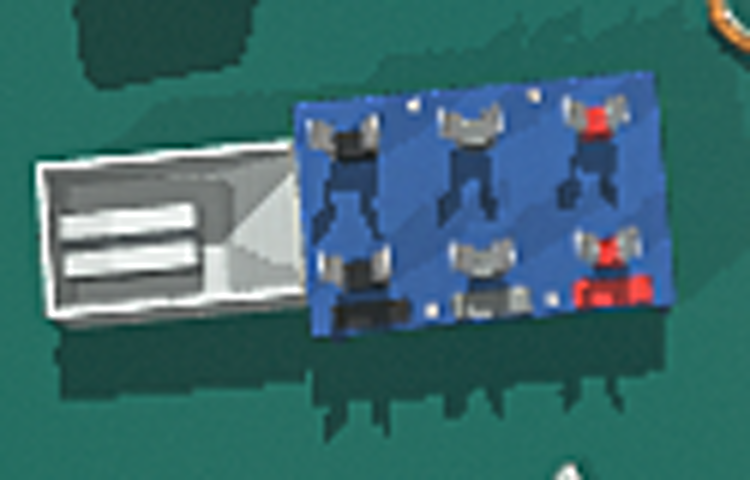

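```bash
python3 - <<'E'
from h import *
i=wi('w3')
for n,h,hl,uv in (('grey',.007,.0425,[(384.5,86),(383,312)]),('red',.007,.044,[(488,63),(540,288)]),('black',.009,.05,[(597,60),(641,330)])):
    P=plane(i,np.array(uv,float)/1.5-.17,h); d=P[0]-P[1];L=np.linalg.norm(d);print(n,P[:,:2].round(4).tolist(),L.round(4),np.arctan2(d[1],d[0]).round(4),'centre',(P[1]+d/L*hl).round(4))
go(.5225,.033,.004,-.14,5)
E
```

```text
grey [[0.6226, 0.0197], [0.4808, 0.041]] 0.1434 -0.1487 centre [0.5228 0.0347 0.007 ]
red [[0.6269, -0.0431], [0.4827, -0.0656]] 0.146 0.1552 centre [ 0.5262 -0.0588  0.007 ]
black [[0.6199, -0.1072], [0.4433, -0.133]] 0.1785 0.1449 centre [ 0.4928 -0.1257  0.009 ]
t 6.4 pos [0.521  0.0324 0.1777] [ 3.141e+00 -2.000e-03 -1.400e-01] F [0.2 0.1 0.2] w 0.0342
total turn [ 0.0009 -0.0017  0.    ] shift [ 0.0011 -0.001   0.1737]
per row /5 [ 0.0002 -0.0003  0.    ] [ 0.0002 -0.0002  0.0347]
```

Call:
servo_tool:
  plan: [0,0,0.002,0.001,-0.001,0.035,0.4,0,0,0.002,0,-0.001,0.04,0.4,0,0,0,0,0,0.04,0.4,0,0,0,0,0,0.03,0.4,0,0,0,0,0,0.015,0.4,0,0,0,0,0,0.003,0.4,0,0,0,0,0,0,0.4]

```text
time_s: 7.1
eef_pos: [0.5279, 0.0377, 0.0124]
orientation: [-3.14, -0.009, -0.139]
contact_force: [-0.0, -0.3, -0.3]
grip_width: 0.0342
```

```bash
python3 - <<'E'
from h import *
go(.5226,.034,.002,-.144,1)
E
```

```text
t 7.1 pos [0.5279 0.0377 0.0124] [-3.14  -0.009 -0.139] F [-0.  -0.3 -0.3] w 0.0342
total turn [-0.0021 -0.0095  0.0046] shift [-0.0049  0.0044  0.0104]
per row /1 [-0.0021 -0.0095  0.0046] [-0.0049  0.0044  0.0104]
```

Call:
servo_tool:
  plan: [0,-0.006,0.003,-0.003,0.003,0.006,0.4,0,-0.003,0,-0.001,0.001,0.004,0.4,0,0,0,0,0,0,0.4]

```text
time_s: 7.4
eef_pos: [0.5255, 0.0344, 0.0045]
orientation: [-3.139, -0.004, -0.142]
contact_force: [-0.2, 0.0, -0.3]
grip_width: 0.0341
```

```bash
python3 - <<'E'
from h import *
go(.5226,.034,.002,-.144,1)
E
```

```text
t 7.4 pos [0.5255 0.0344 0.0045] [-3.139 -0.004 -0.142] F [-0.2  0.  -0.3] w 0.0341
total turn [-0.0029 -0.0045  0.0016] shift [-0.0028  0.0008  0.0025]
per row /1 [-0.0029 -0.0045  0.0016] [-0.0028  0.0008  0.0025]
```

Call:
servo_tool:
  plan: [0,-0.004,0,-0.003,0.001,0.002,0.4,0,0,0,0,0,0,0.4,0,0,0,0,0,0,0,0,0,0,0,0,0,0,0,0,0,0,0,0,0]
  force: 60

```text
time_s: 7.9
eef_pos: [0.5234, 0.0336, 0.0042]
orientation: [-3.138, -0.003, -0.143]
contact_force: [0.1, 0.0, -1.0]
grip_width: 0.0121
```

```bash
python3 - <<'E'
from h import *
go(*rk(0,0),.13,RY,8)
E
```

```text
t 7.9 pos [0.5234 0.0336 0.0042] [-3.138e+00 -3.000e-03 -1.430e-01] F [ 0.1  0.  -1. ] w 0.0121
total turn [-0.0028 -0.0037 -0.2469] shift [ 0.0313 -0.2042 -0.125 ]
per row /8 [-0.0003 -0.0005 -0.0309] [ 0.0039 -0.0255 -0.0156]
```

Call:
servo_tool:
  plan: [0,0,0,0,0,0,0,0,0,0,0,0,-0.02,0,0,0,0,0,0,-0.03,0,0,0,0,0,0,-0.04,0,0,0,0,0,0,-0.04,0,0,0,0,0,0,-0.01,0,0,0,0,0,0,0,0]
  force: 80

```text
time_s: 8.6
eef_pos: [0.5212, 0.0334, 0.1474]
orientation: [-3.139, 0.001, -0.142]
contact_force: [0.3, 0.3, -1.3]
grip_width: 0.0114
```

```bash
python3 - <<'E'
from h import *
go(*rk(0,0),.15,RY,8)
wshot('w4')
E
```

```text
t 8.6 pos [0.5212 0.0334 0.1474] [-3.139e+00  1.000e-03 -1.420e-01] F [ 0.3  0.3 -1.3] w 0.0114
total turn [-0.003  0.001 -0.246] shift [ 0.0332 -0.2043 -0.0021]
per row /8 [-0.0004  0.0001 -0.0308] [ 0.0041 -0.0255 -0.0003]
```

View pics/w4.png

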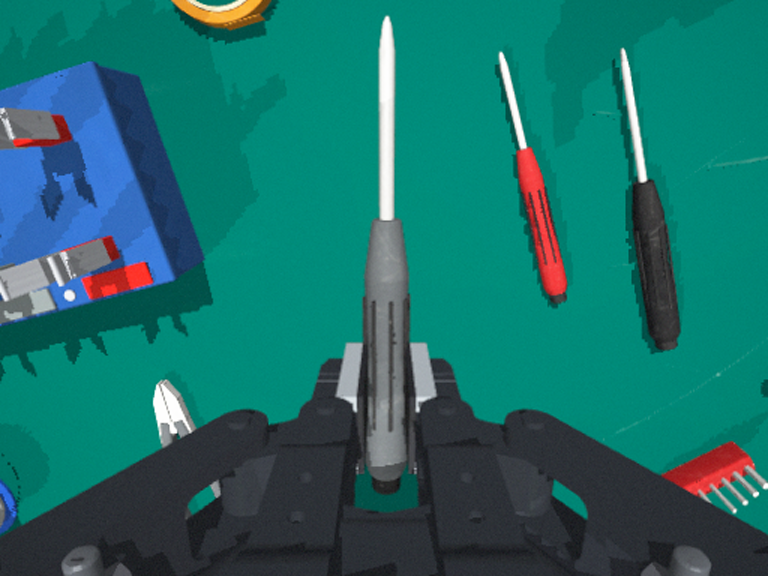

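```bash
cat >> h.py <<'E'
def held(name,uvs,f=1.5):
    i=wi(name); s=env.get_state(); R=Ro.from_euler('xyz',s['orientation'])
    c,d=ray(i,np.array(uvs,float)/f-.17); c=R.inv().apply(c-s['eef_pos']); d=R.inv().apply(d)
    P=c+d*(-c[1]/d[:,1])[:,None] if 0 else None
    # fall back: intersect plane z=z0 for list of z0
    for z0 in (-.016,-.012,-.008,-.004,0,.004):
        Q=c+d*((z0-c[2])/d[:,2])[:,None]; print(z0,Q[:,:2].round(4).tolist(),'len',np.linalg.norm(Q[0]-Q[-1]).round(4))
E
python3 -c "
from h import *
held('w4',[(387,17),(385,219),(386,490)])"
```

```text
-0.016 [[0.0979, -0.0006], [0.0502, -0.0011], [-0.0335, -0.0009]] len 0.1314
-0.012 [[0.0988, -0.0005], [0.0496, -0.0011], [-0.0368, -0.001]] len 0.1356
-0.008 [[0.0998, -0.0005], [0.049, -0.0011], [-0.04, -0.001]] len 0.1398
-0.004 [[0.1007, -0.0005], [0.0484, -0.0011], [-0.0433, -0.001]] len 0.144
0 [[0.1016, -0.0005], [0.0478, -0.0011], [-0.0465, -0.001]] len 0.1481
0.004 [[0.1025, -0.0005], [0.0472, -0.0011], [-0.0498, -0.001]] len 0.1523
```

Call:
servo_tool:
  plan: [0,0,-0.03,0.007,-0.02,0,0,0,0,-0.03,0.007,-0.025,0,0,0,0,-0.03,0.007,-0.025,0,0,0,0,-0.03,0.007,-0.025,0,0,0,0,-0.03,0.007,-0.025,0,0,0,0,-0.03,0.007,-0.025,0,0,0,0,-0.03,0.007,-0.022,0,0,0,0,-0.02,0.004,-0.012,0,0,0,0,-0.006,0.002,-0.006,0,0,0,0,0,0,0,0,0,0,0,0,0,0,0,0]

```text
time_s: 9.75
eef_pos: [0.5769, 0.2256, 0.1265]
orientation: [-3.139, 0.028, 0.109]
contact_force: [0.7, -0.8, -0.5]
grip_width: 0.0116
```

```bash
python3 - <<'E'
from h import *
go(*rk(0,0),.15,.106,1)
wshot('w5')
E
```

```text
t 9.75 pos [0.5769 0.2256 0.1265] [-3.139  0.028  0.109] F [ 0.7 -0.8 -0.5] w 0.0116
total turn [-0.0023  0.0283  0.0029] shift [ 0.0059 -0.0047 -0.0237]
per row /1 [-0.0023  0.0283  0.0029] [ 0.0059 -0.0047 -0.0237]
```

View pics/w5.png

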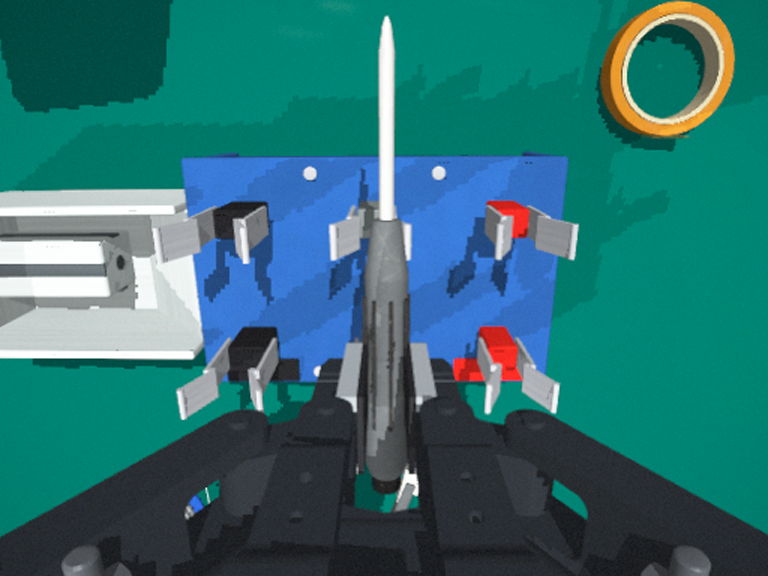

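```bash
python3 - <<'E'
from h import *
i=wi('w5')
M=np.array([[np.cos(RY),-np.sin(RY)],[np.sin(RY),np.cos(RY)]])
P=plane(i,np.array([[184,157],[567,157],[547.,381],[206,382]])/1.5-.17,.05)
print(((P[:,:2]-RC)@M).round(4), P.mean(0), [np.linalg.norm(P[a]-P[b]).round(4) for a,b in((0,1),(1,2),(2,3),(3,0))])
# block tops far edges of red, black blocks
for n,uv in dict(blackfar=[(215,203),(268,201)],redfar=[(485,201),(527,201)],blacknear=[(234,327),(278,327)],rednear=[(478,327),(513,327)]).items():
    P=plane(i,np.array(uv,float)/1.5-.17,.074); print(n,((P[:,:2]-RC)@M).round(4).tolist())
E
```

```text
[[ 0.0548  0.0843]
 [ 0.0554 -0.0814]
 [-0.053  -0.0839]
 [-0.0545  0.0865]] [0.58354823 0.23244164 0.05      ] [np.float64(0.1657), np.float64(0.1084), np.float64(0.1704), np.float64(0.1093)]
blackfar [[0.0384, 0.0642], [0.0392, 0.0431]]
redfar [[0.0396, -0.0422], [0.0397, -0.0587]]
blacknear [[-0.0144, 0.0614], [-0.0143, 0.0425]]
rednear [[-0.0139, -0.0427], [-0.0138, -0.0576]]
```

```bash
python3 - <<'E'
from h import *
im=cv2.imread('pics/w5.png'); crop(im,150,180,310,430,3,'w5a.png'); crop(im,440,180,600,430,3,'w5b.png')
print(-wi('w5')['R'].T@wi('w5')['t'])
E
```

```text
[0.64969986 0.23433627 0.26570313]
```

View pics/w5b.png

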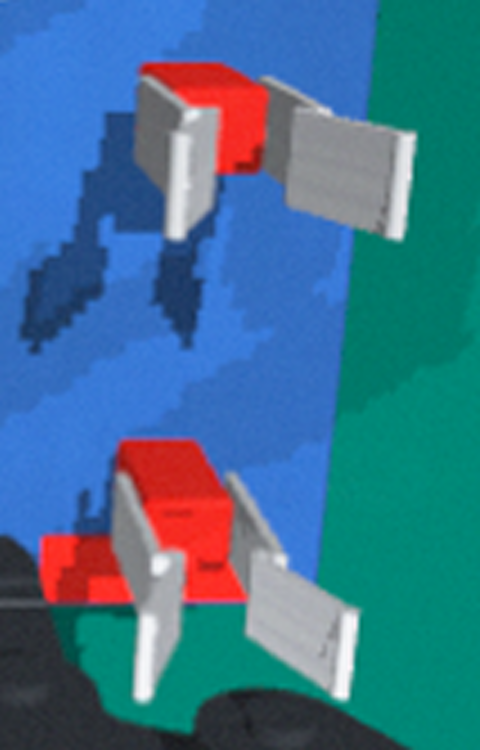

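```bash
python3 - <<'E'
from h import *
i=wi('w5')
M=np.array([[np.cos(RY),-np.sin(RY)],[np.sin(RY),np.cos(RY)]])
f=lambda uv,z:((plane(i,np.array(uv,float)/1.5-.17,z)[:,:2]-RC)@M).round(4).tolist()
print('rednear bot',f([(479,326.7),(505,326.7)],.05),'top',f([(493,346),(517,346.5)],.074))
print('redfar bot',f([(487,201.5),(513,201.5)],.05),'top R',f([(529,209)],.074))
E
```

```text
rednear bot [[-0.0238, -0.048], [-0.0238, -0.0605]] top [[-0.0227, -0.0497], [-0.0229, -0.0601]]
redfar bot [[0.0359, -0.0479], [0.036, -0.0594]] top R [[0.0365, -0.0598]]
```

View pics/w5a.png

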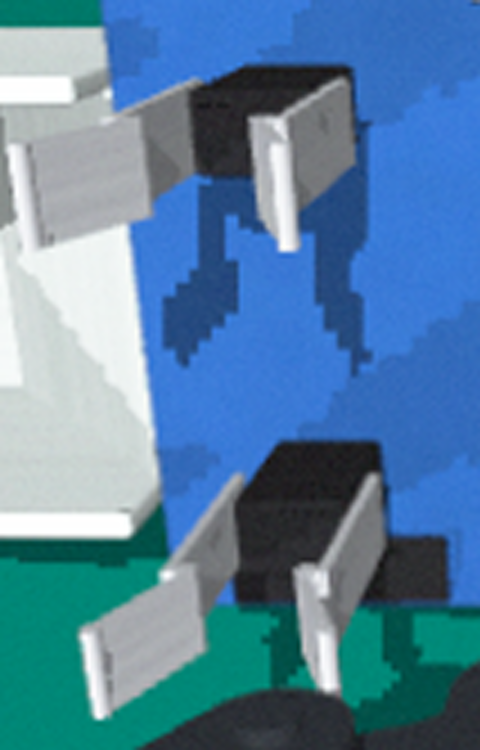

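```bash
python3 - <<'E'
from h import *
i=wi('w5')
M=np.array([[np.cos(RY),-np.sin(RY)],[np.sin(RY),np.cos(RY)]])
f=lambda uv,z:((plane(i,np.array(uv,float)/1.5-.17,z)[:,:2]-RC)@M).round(4).tolist()
print('near',f([(244.3,326.7),(277.7,327)],.05),'top',f([(229,346),(269,347)],.074));print('far',f([(233.3,202),(267.3,202.5)],.05))
go(*rk(0,0),.13,.106,1)
E
```

```text
near [[-0.0244, 0.0645], [-0.0244, 0.0484]] top [[-0.0233, 0.0644], [-0.0237, 0.047]]
far [[0.0353, 0.0644], [0.0351, 0.0493]]
t 9.8 pos [0.5769 0.2254 0.1265] [-3.139  0.028  0.109] F [-0.4 -0.3  0.1] w 0.0115
total turn [-0.0023  0.0282  0.0027] shift [ 0.0065 -0.0049 -0.0037]
per row /1 [-0.0023  0.0282  0.0027] [ 0.0065 -0.0049 -0.0037]
```

```bash
sed -i 's/^RC=.*/RC=np.array([.583,.2318]);RY=.109/' h.py; python3 - <<'E'
from h import *
go(*rk(0.0005,-.001),.13,.111,1)
E
```

```text
t 9.8 pos [0.5769 0.2254 0.1265] [-3.139  0.028  0.109] F [-0.4 -0.3  0.1] w 0.0115
total turn [-0.0024  0.0282 -0.0023] shift [ 0.0071 -0.0047 -0.0037]
per row /1 [-0.0024  0.0282 -0.0023] [ 0.0071 -0.0047 -0.0037]
```

Call:
servo_tool:
  plan: [0,0.014,0,0.0035,-0.0025,-0.003,0,0,0.012,0,0.0025,-0.0025,0,0,0,0,0,0,0,0,0,0,0,0,0,0,0,0]

```text
time_s: 10.2
eef_pos: [0.584, 0.2281, 0.1307]
orientation: [-3.141, -0.002, 0.104]
contact_force: [-0.1, 0.4, -0.4]
grip_width: 0.0115
```

```bash
python3 - <<'E'
from h import *
go(*rk(0.0005,-.001),.12,.111,1)
E
```

```text
t 10.2 pos [0.584  0.2281 0.1307] [-3.141e+00 -2.000e-03  1.040e-01] F [-0.1  0.4 -0.4] w 0.0115
total turn [-0.0008 -0.0022 -0.0074] shift [-0.0001 -0.0028  0.0107]
per row /1 [-0.0008 -0.0022 -0.0074] [-0.0001 -0.0028  0.0107]
```

Call:
servo_tool:
  plan: [0,-0.002,-0.007,0,-0.0025,0.002,0,0,0,0,0,0,0.006,0,0,0,0,0,0,0.006,0,0,0,0,0,0,0,0]

```text
time_s: 10.6
eef_pos: [0.5837, 0.2304, 0.1155]
orientation: [-3.141, -0.0, 0.111]
contact_force: [-0.2, -0.3, 0.5]
grip_width: 0.0115
```

```bash
python3 - <<'E'
from h import *
go(*rk(0.0005,-.001),.0775,.111,1)
wshot('w6')
E
```

```text
t 10.6 pos [0.5837 0.2304 0.1155] [-3.141 -0.     0.111] F [-0.2 -0.3  0.5] w 0.0115
total turn [-0.0005 -0.     -0.0003] shift [-0.     -0.0005  0.038 ]
per row /1 [-0.0005 -0.     -0.0003] [-0.     -0.0005  0.038 ]
```

View pics/w6.png

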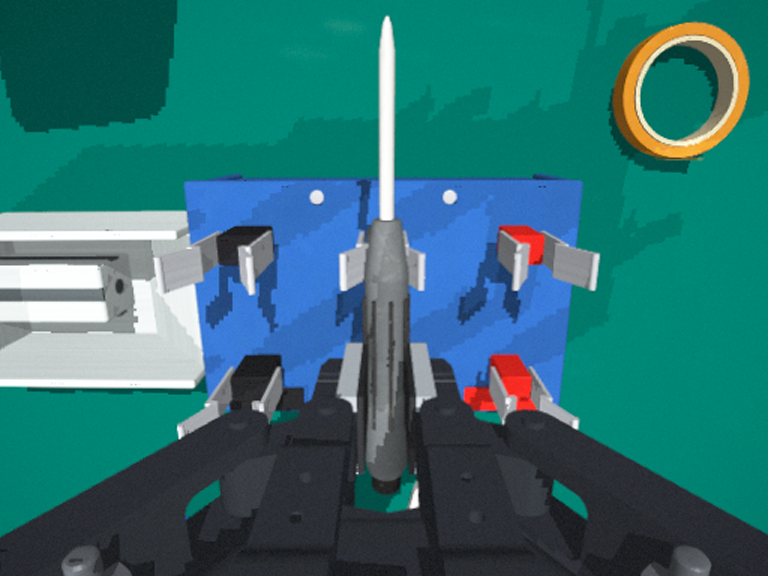

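```bash
python3 - <<'E'
from h import *
im=cv2.imread('pics/w6.png'); crop(im,300,200,480,320,4,'w6a.png')
E
```

```text
(no output)
```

View pics/w6a.png

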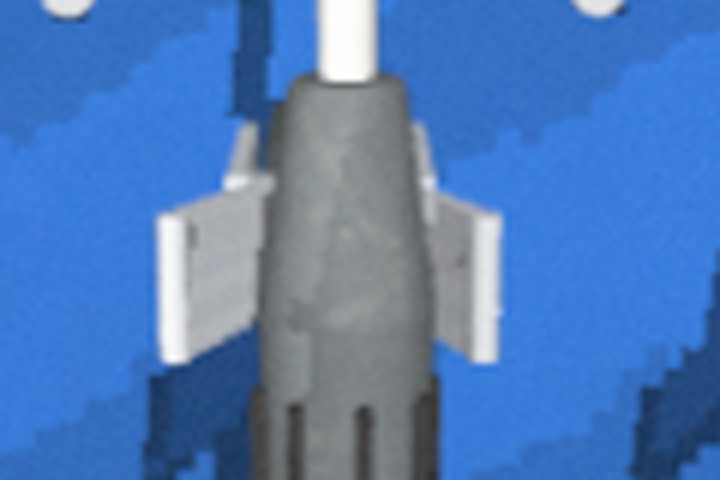

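Call:
servo_tool:
  plan: [0,0,0,0,-0.0015,0.004,0,0,0,0,0,0,0.006,0,0,0,0,0,0,0.006,0,0,0,0,0,0,0.006,0]
  force: 110

```text
time_s: 11.05
eef_pos: [0.5846, 0.2323, 0.0935]
orientation: [-3.141, -0.003, 0.11]
contact_force: [0.5, -0.5, 2.2]
grip_width: 0.0103
```

```bash
sed -i 's/^RC=.*/RC=np.array([.583,.2320]);RY=.109/' h.py; python3 - <<'E'
from h import *
go(*rk(0.0005,0),.0775,.111,1)
E
```

```text
t 11.05 pos [0.5846 0.2323 0.0935] [-3.141e+00 -3.000e-03  1.100e-01] F [ 0.5 -0.5  2.2] w 0.0103
total turn [-0.0009 -0.0027 -0.0005] shift [-0.0012  0.0001  0.016 ]
per row /1 [-0.0009 -0.0027 -0.0005] [-0.0012  0.0001  0.016 ]
```

Call:
servo_tool:
  plan: [0,-0.002,0,-0.001,0,0.004,0,0,0,0,0,0,0.005,0,0,0,0,0,0,0.005,0]

```text
time_s: 11.35
eef_pos: [0.5836, 0.2319, 0.078]
orientation: [-3.141, -0.0, 0.11]
contact_force: [-3.3, -1.6, 52.3]
grip_width: 0.0104
```

```bash
python3 - <<'E'
from h import *
go(*rk(0.0005,0),.0775,.111,1)
E
```

```text
t 11.35 pos [0.5836 0.2319 0.078 ] [-3.141 -0.     0.11 ] F [-3.3 -1.6 52.3] w 0.0104
total turn [-0.0007 -0.0004 -0.0009] shift [-0.0001 -0.0002  0.0005]
per row /1 [-0.0007 -0.0004 -0.0009] [-0.0001 -0.0002  0.0005]
```

Call:
servo_tool:
  plan: [0,0,0,0,0,-0.0005,0,0,0,0,0,0,0,0.3,0,0,0,0,0,0,0.3,0,0,0,0,0,0,0.3]

```text
time_s: 11.75
eef_pos: [0.583, 0.2321, 0.0773]
orientation: [-3.141, 0.001, 0.111]
contact_force: [-0.6, -0.0, 0.3]
grip_width: 0.0253
```

Call:
servo_tool:
  plan: [0,0,0,0,0,-0.015,0.3,0,0,0,0,0,-0.02,0.3,0,0,0,0,0,-0.03,0.3,0,0,0,0,0,-0.03,0.3,0,0,0,0,0,-0.01,0.3,0,0,0,0,0,0,0.3]
  force: 60

```text
time_s: 12.35
eef_pos: [0.5826, 0.2324, 0.1899]
orientation: [-3.14, 0.001, 0.111]
contact_force: [-0.1, 0.1, 0.0]
grip_width: 0.0254
```

```bash
python3 - <<'E'
from h import *
go(*rk(0.0005,0),.15,.111,1)
wshot('w7')
s=imaging.read_camera('side'); crop(s,200,60,330,210,4,'s7.png')
E
```

```text
t 12.35 pos [0.5826 0.2324 0.1899] [-3.14e+00  1.00e-03  1.11e-01] F [-0.1  0.1  0. ] w 0.0254
total turn [-0.0016  0.0009  0.0003] shift [0.0009 0.0005 0.0399]
per row /1 [-0.0016  0.0009  0.0003] [0.0009 0.0005 0.0399]
```

View pics/w7.png

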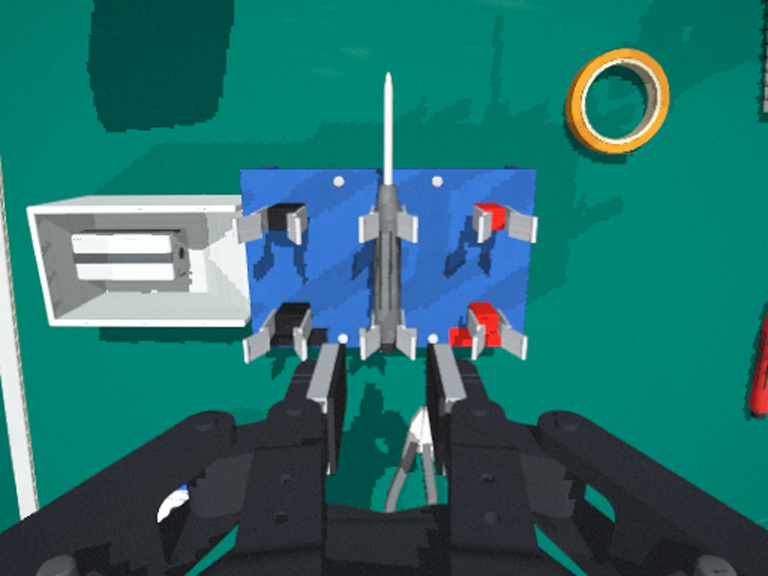

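View pics/s7.png

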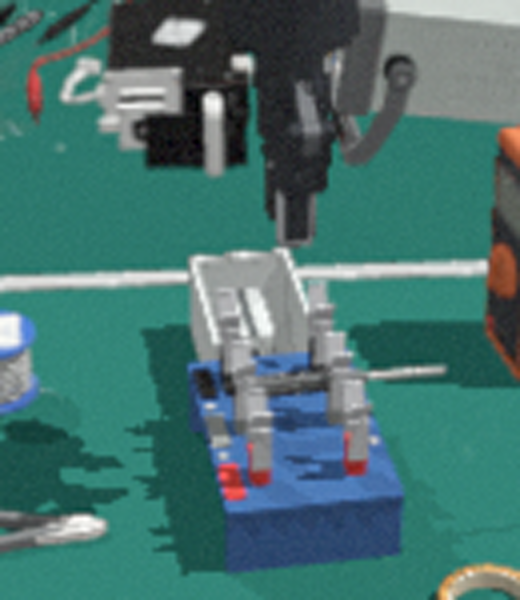

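```bash
cat >> h.py <<'E'
def inrack(i,uv,z,f=1.5):
    M=np.array([[np.cos(RY),-np.sin(RY)],[np.sin(RY),np.cos(RY)]])
    return ((plane(i,np.array(uv,float)/f-.17,z)[:,:2]-RC)@M).round(4).tolist()
E
python3 - <<'E'
from h import *
i=wi('w7'); print('tip,neck,butt',inrack(i,[(388.5,73),(388.5,184),(388,353)],.081)); print('deck',inrack(i,[(240,169),(536,169)],.05))
go(.5265,-.0595,.15,.157,1)
E
```

```text
tip,neck,butt [[0.1013, 0.0006], [0.0489, 0.0004], [-0.0438, 0.0005]]
deck [[0.0548, 0.0843], [0.055, -0.083]]
t 12.45 pos [0.5819 0.232  0.1878] [-3.141  0.004  0.111] F [-0.7 -0.8 -0.9] w 0.0256
total turn [-0.001   0.0035 -0.0456] shift [-0.0873  0.2836  0.0378]
per row /1 [-0.001   0.0035 -0.0456] [-0.0873  0.2836  0.0378]
```

Call:
servo_tool:
  plan: [0,0,-0.005,-0.009,0.025,0,0.4,0,0,-0.005,-0.01,0.032,0,0.4,0,0,-0.005,-0.01,0.032,0,0.4,0,0,-0.005,-0.01,0.032,0,0.4,0,0,-0.005,-0.01,0.032,0,0.4,0,0,-0.005,-0.01,0.032,0.01,0.4,0,0,-0.005,-0.01,0.032,0.01,0.4,0,0,-0.005,-0.01,0.026,0.01,0.4,0,0,-0.005,-0.007,0.014,0.01,0.4,0,0,0,-0.004,0.005,0.01,0.4,0,0,0,0,0,0,0.4]

```text
time_s: 13.55
eef_pos: [0.5132, -0.0506, 0.1182]
orientation: [-3.136, 0.032, 0.159]
contact_force: [0.8, 0.4, 0.8]
grip_width: 0.0343
```

```bash
python3 - <<'E'
from h import *
go(.5265,-.0595,.06,.157,1)
E
```

```text
t 13.55 pos [ 0.5132 -0.0506  0.1182] [-3.136  0.032  0.159] F [0.8 0.4 0.8] w 0.0343
total turn [-0.006   0.0317  0.0024] shift [0.0136 0.0112 0.0578]
per row /1 [-0.006   0.0317  0.0024] [0.0136 0.0112 0.0578]
```

Call:
servo_tool:
  plan: [-0.003,0.016,0.001,0.006,0.006,0.015,0.4,-0.003,0.016,0.001,0.006,0.005,0.02,0.4,0,0,0,0,0,0.015,0.4,0,0,0,0,0,0,0.4]

```text
time_s: 13.95
eef_pos: [0.527, -0.0541, 0.0658]
orientation: [-3.139, -0.001, 0.163]
contact_force: [-1.2, -0.3, 0.6]
grip_width: 0.0341
```

```bash
python3 - <<'E'
from h import *
wshot('w8')
go(.5265,-.0595,.003,.157,1)
E
```

```text
t 14.0 pos [ 0.5277 -0.0539  0.0669] [-3.139e+00 -3.000e-03  1.630e-01] F [ 0.3 -0.3  1. ] w 0.0341
total turn [-0.0024 -0.0027  0.0061] shift [-0.0023  0.0055  0.0639]
per row /1 [-0.0024 -0.0027  0.0061] [-0.0023  0.0055  0.0639]
```

View pics/w8.png

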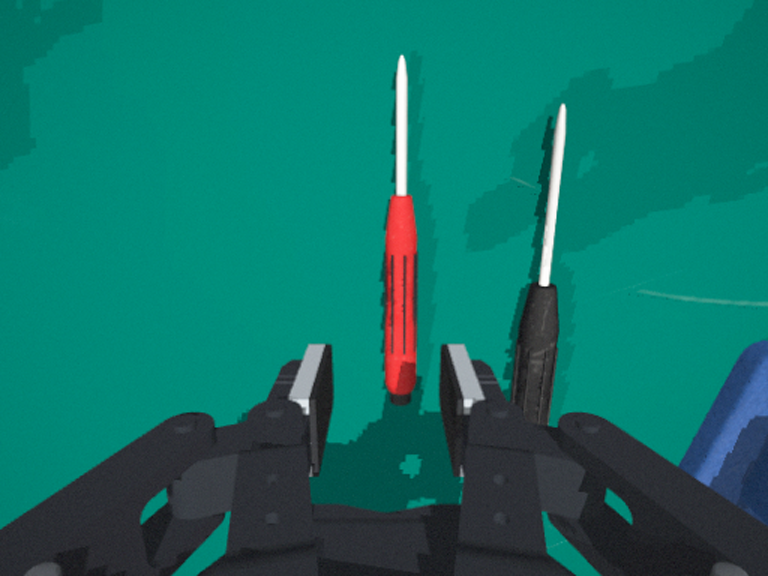

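Call:
servo_tool:
  plan: [0,0,0.001,-0.001,0.003,0.015,0.4,0,-0.002,0.001,-0.001,0.0025,0.025,0.4,0,0,0,0,0,0.015,0.4,0,0,0,0,0,0.006,0.4,0,0,0,0,0,0,0.4]

```text
time_s: 14.5
eef_pos: [0.5313, -0.0551, 0.009]
orientation: [-3.139, -0.008, 0.166]
contact_force: [-0.7, 0.5, -0.3]
grip_width: 0.0341
```

```bash
python3 - <<'E'
from h import *
go(.5265,-.0595,.002,.159,1)
E
```

```text
t 14.5 pos [ 0.5313 -0.0551  0.009 ] [-3.139 -0.008  0.166] F [-0.7  0.5 -0.3] w 0.0341
total turn [-0.0021 -0.008   0.0074] shift [-0.0055  0.0035  0.007 ]
per row /1 [-0.0021 -0.008   0.0074] [-0.0055  0.0035  0.007 ]
```

Call:
servo_tool:
  plan: [0,-0.006,0.005,-0.004,0.0025,0.004,0.4,0,-0.003,0.003,-0.002,0.0015,0.003,0.4,0,0,0,0,0,0,0.4]

```text
time_s: 14.8
eef_pos: [0.5272, -0.06, 0.0036]
orientation: [-3.14, -0.001, 0.158]
contact_force: [0.2, 0.7, -0.1]
grip_width: 0.0337
```

```bash
python3 - <<'E'
from h import *
go(.5265,-.0595,.002,.159,1)
E
```

```text
t 14.8 pos [ 0.5272 -0.06    0.0036] [-3.14e+00 -1.00e-03  1.58e-01] F [ 0.2  0.7 -0.1] w 0.0337
total turn [-0.0014 -0.0012 -0.0007] shift [-0.0006 -0.0006  0.0016]
per row /1 [-0.0014 -0.0012 -0.0007] [-0.0006 -0.0006  0.0016]
```

Close, lift.

Call:
servo_tool:
  plan: [0,0,0,0,0,0.001,0,0,0,0,0,0,0,0,0,0,0,0,0,0,0,0,0,0,0,0,0,0,0,0,0,0,0,-0.02,0,0,0,0,0,0,-0.03,0,0,0,0,0,0,-0.04,0,0,0,0,0,0,-0.04,0,0,0,0,0,0,-0.025,0,0,0,0,0,0,0,0]
  force: 90

```text
time_s: 15.8
eef_pos: [0.526, -0.06, 0.163]
orientation: [-3.139, 0.001, 0.159]
contact_force: [-0.0, 0.9, -0.1]
grip_width: 0.011
```

```bash
python3 - <<'E'
from h import *
wshot('w9')
go(*rk(0.0,-.056),.16,.111,10)
E
```

```text
t 15.85 pos [ 0.5252 -0.06    0.1613] [-3.138e+00  3.000e-03  1.590e-01] F [ 0.2 -0.1 -1.2] w 0.0109
total turn [-0.0031  0.0032  0.0476] shift [ 0.1004 -0.2233  0.0017]
per row /10 [-0.0003  0.0003  0.0048] [ 0.01   -0.0223  0.0002]
```

View pics/w9.png

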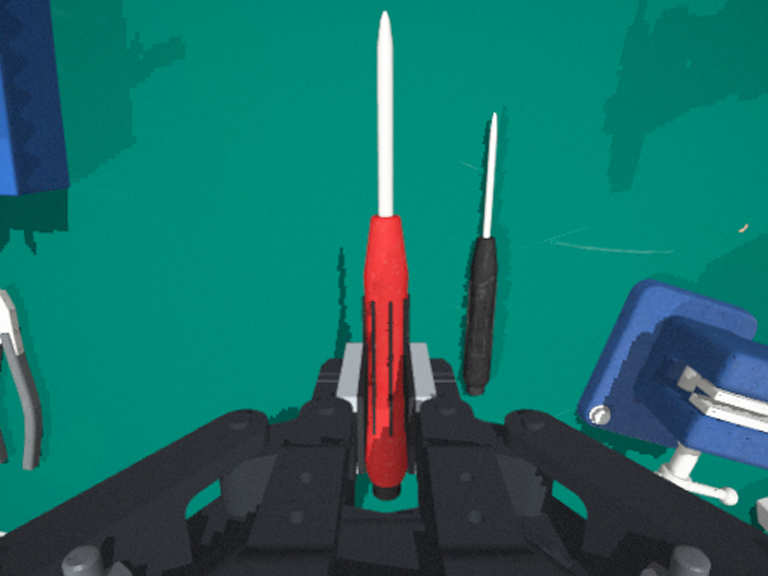

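Call:
servo_tool:
  plan: [0,0,0.005,0.009,-0.02,-0.005,0,0,0,0.005,0.01,-0.026,-0.003,0,0,0,0.005,0.01,-0.026,-0.003,0,0,0,0.005,0.01,-0.026,-0.003,0,0,0,0.005,0.01,-0.026,-0.003,0,0,0,0.005,0.01,-0.026,-0.003,0,0,0,0.005,0.01,-0.026,-0.003,0,0,0,0.005,0.01,-0.021,-0.003,0,0,0,0.003,0.008,-0.01,0,0,0,0,0,0.004,-0.004,0,0,0,0,0,0,0,0,0]

```text
time_s: 16.95
eef_pos: [0.5814, 0.165, 0.1692]
orientation: [-3.14, 0.029, 0.109]
contact_force: [0.5, -0.7, -0.1]
grip_width: 0.0108
```

```bash
python3 - <<'E'
from h import *
go(*rk(0.0,-.056),.13,.111,1)
E
```

```text
t 16.95 pos [0.5814 0.165  0.1692] [-3.14   0.029  0.109] F [ 0.5 -0.7 -0.1] w 0.0108
total turn [-0.0017  0.029  -0.0016] shift [ 0.01   -0.0103  0.0389]
per row /1 [-0.0017  0.029  -0.0016] [ 0.01   -0.0103  0.0389]
```

Call:
servo_tool:
  plan: [0,0.014,0,0.004,-0.005,0.01,0,0,0.013,0,0.003,-0.005,0.015,0,0,0,0,0.001,0,0.012,0,0,0,0,0,0,0,0,0,0,0,0,0,0,0]

```text
time_s: 17.45
eef_pos: [0.5881, 0.1681, 0.1288]
orientation: [3.139, 0.005, 0.102]
contact_force: [0.8, -0.1, -0.2]
grip_width: 0.0115
```

```bash
python3 - <<'E'
from h import *
go(*rk(0.0,-.056),.116,.111,1)
E
```

```text
t 17.45 pos [0.5881 0.1681 0.1288] [3.139 0.005 0.102] F [ 0.8 -0.1 -0.2] w 0.0115
total turn [ 0.0025  0.0047 -0.0092] shift [ 0.0019 -0.0081  0.0128]
per row /1 [ 0.0025  0.0047 -0.0092] [ 0.0019 -0.0081  0.0128]
```

Call:
servo_tool:
  plan: [0.002,0.004,-0.008,0.001,-0.006,0.004,0,0,0,-0.002,0,-0.002,0.005,0,0,0,0,0,0,0.003,0,0,0,0,0,0,0,0]

```text
time_s: 17.85
eef_pos: [0.5892, 0.1758, 0.1173]
orientation: [3.141, -0.002, 0.111]
contact_force: [0.8, 0.6, 0.3]
grip_width: 0.0111
```

```bash
python3 - <<'E'
from h import *
go(*rk(0.0,-.056),.0775,.111,1)
wshot('w10'); im=cv2.imread('pics/w10.png'); crop(im,300,200,480,320,4,'w10a.png')
held('w10',[(386,12),(386,219),(386,497)])
E
```

```text
t 17.85 pos [0.5892 0.1758 0.1173] [ 3.141e+00 -2.000e-03  1.110e-01] F [0.8 0.6 0.3] w 0.0111
total turn [ 0.0005 -0.0015  0.0002] shift [-0.0001 -0.0006  0.0398]
per row /1 [ 0.0005 -0.0015  0.0002] [-0.0001 -0.0006  0.0398]
-0.016 [[0.0988, -0.001], [0.0504, -0.001], [-0.0354, -0.0011]] len 0.1342
-0.012 [[0.0997, -0.001], [0.0497, -0.001], [-0.0388, -0.0011]] len 0.1385
-0.008 [[0.1007, -0.001], [0.0491, -0.001], [-0.0421, -0.0011]] len 0.1428
-0.004 [[0.1016, -0.001], [0.0485, -0.001], [-0.0455, -0.0011]] len 0.1471
0 [[0.1026, -0.001], [0.0479, -0.001], [-0.0488, -0.0011]] len 0.1514
0.004 [[0.1035, -0.001], [0.0473, -0.001], [-0.0521, -0.0011]] len 0.1557
```

View pics/w10.png

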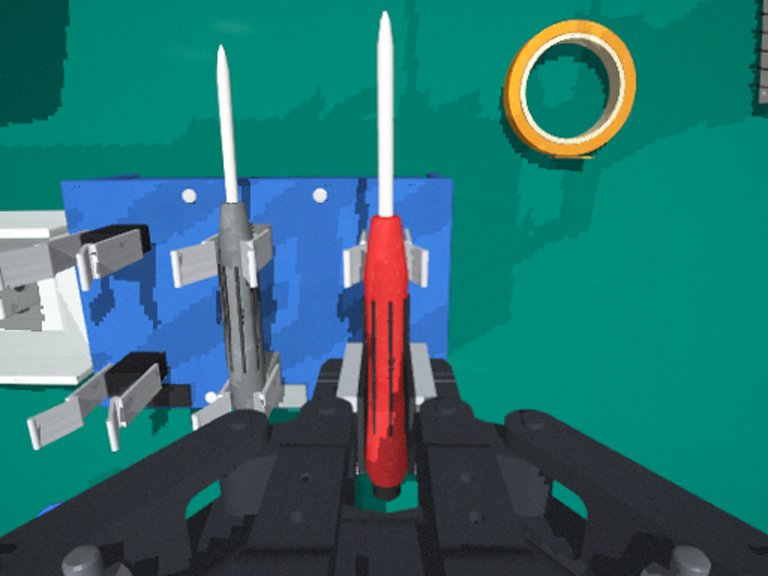

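View pics/w10a.png

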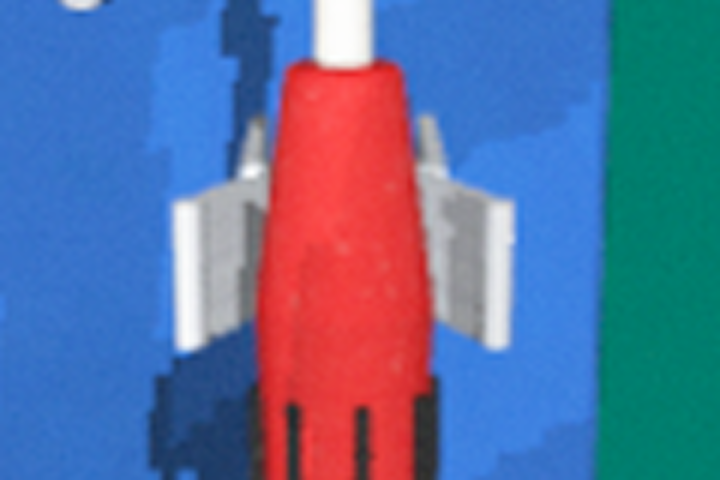

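Call:
servo_tool:
  plan: [0,0,0,0.001,0,0.006,0,0,0,0,0,0,0.007,0,0,0,0,0,0,0.007,0,0,0,0,0,0,0.004,0]
  force: 110

```text
time_s: 18.3
eef_pos: [0.5911, 0.1761, 0.0927]
orientation: [3.141, -0.004, 0.111]
contact_force: [0.8, -0.2, 1.1]
grip_width: 0.0104
```

```bash
python3 - <<'E'
from h import *
go(*rk(0.001,-.056),.0775,.111,1)
E
```

```text
t 18.3 pos [0.5911 0.1761 0.0927] [ 3.141 -0.004  0.111] F [ 0.8 -0.2  1.1] w 0.0104
total turn [ 0.0002 -0.0038  0.0001] shift [-0.0011 -0.0004  0.0152]
per row /1 [ 0.0002 -0.0038  0.0001] [-0.0011 -0.0004  0.0152]
```

Call:
servo_tool:
  plan: [0,-0.003,0,-0.001,0,0.005,0,0,0,0,0,0,0.004,0,0,0,0,0,0,0.004,0]

```text
time_s: 18.6
eef_pos: [0.5903, 0.1761, 0.0786]
orientation: [-3.142, -0.001, 0.111]
contact_force: [-0.2, 0.4, -1.2]
grip_width: 0.0102
```

```bash
python3 - <<'E'
from h import *
go(*rk(0.001,-.056),.0775,.111,1)
E
```

```text
t 18.6 pos [0.5903 0.1761 0.0786] [-3.142e+00 -1.000e-03  1.110e-01] F [-0.2  0.4 -1.2] w 0.0102
total turn [-0.     -0.001   0.0001] shift [-0.0002 -0.0004  0.0011]
per row /1 [-0.     -0.001   0.0001] [-0.0002 -0.0004  0.0011]
```

Call:
servo_tool:
  plan: [0,0,0,0,0,0.002,0,0,0,0,0,0,0.001,0]

```text
time_s: 18.8
eef_pos: [0.5899, 0.1761, 0.0783]
orientation: [3.141, -0.001, 0.111]
contact_force: [-4.6, -1.4, 10.6]
grip_width: 0.0101
```

Call:
servo_tool:
  plan: [0,0,0,0,0,0.002,0]

```text
time_s: 18.9
eef_pos: [0.5899, 0.1761, 0.078]
orientation: [3.14, -0.002, 0.111]
contact_force: [-10.2, -3.8, 18.9]
grip_width: 0.0102
```

Call:
servo_tool:
  plan: [0,0,0,0,0,-0.0005,0,0,0,0,0,0,0,0.3,0,0,0,0,0,0,0.3,0,0,0,0,0,0,0.3,0,0,0,0,0,-0.015,0.3,0,0,0,0,0,-0.02,0.3,0,0,0,0,0,-0.03,0.3,0,0,0,0,0,-0.03,0.3,0,0,0,0,0,-0.015,0.3,0,0,0,0,0,0,0.3]
  force: 60

```text
time_s: 19.9
eef_pos: [0.589, 0.1766, 0.1964]
orientation: [3.141, -0.001, 0.112]
contact_force: [-0.0, 0.1, -0.6]
grip_width: 0.0253
```

```bash
python3 - <<'E'
from h import *
wshot('w11')
go(.4927,-.126,.15,.143,1)
E
```

```text
t 19.95 pos [0.5888 0.1765 0.1953] [ 3.141 -0.     0.112] F [0.1 1.7 0.2] w 0.0254
total turn [ 0.001  -0.0002 -0.0314] shift [-0.1292  0.2899  0.0456]
per row /1 [ 0.001  -0.0002 -0.0314] [-0.1292  0.2899  0.0456]
```

View pics/w11.png

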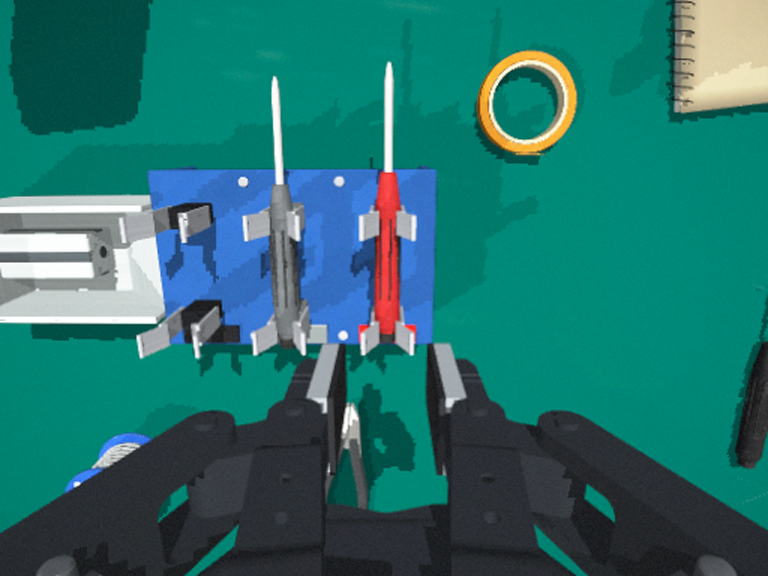

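```bash
python3 - <<'E'
from h import *
i=wi('w11'); print('red tip,neck,butt',inrack(i,[(389,62),(388,173),(387,349)],.081)); print('grey',inrack(i,[(275,77),(279,185),(287,347)],.081))
E
```

```text
red tip,neck,butt [[0.1078, -0.056], [0.0545, -0.0557], [-0.0436, -0.0554]]
grey [[0.101, 0.0001], [0.0485, 0.001], [-0.0425, 0.0017]]
```

```bash
python3 - <<'E'
from h import *
im=cv2.imread('pics/w11.png'); crop(im,230,50,450,380,2,'w11a.png')
s=imaging.read_camera('side'); crop(s,235,115,320,210,6,'s11.png')
s=imaging.read_camera('top'); crop(s,180,120,270,200,7,'t11.png')
E
```

```text
(no output)
```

View pics/w11a.png

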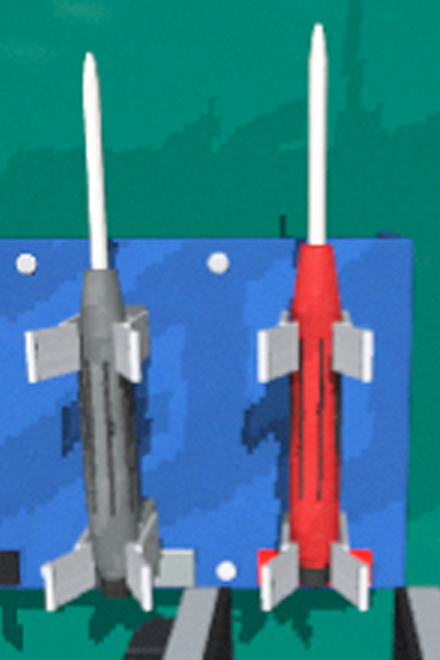

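View pics/s11.png

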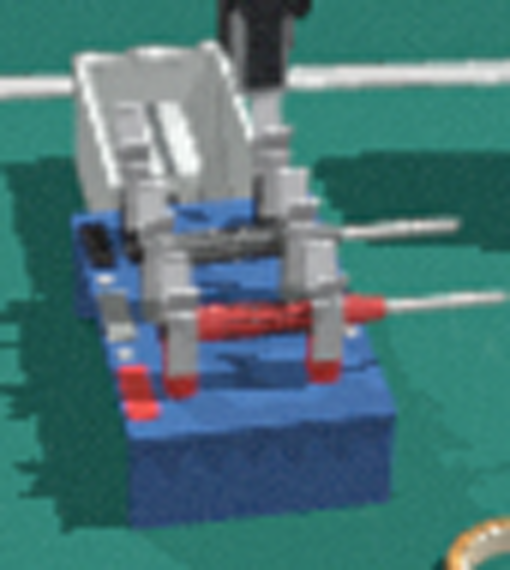

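View pics/t11.png

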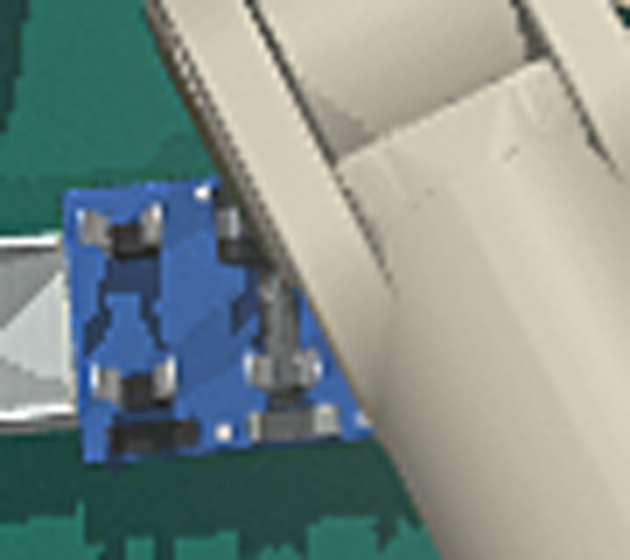

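```bash
python3 - <<'E'
from h import *
i=wi('w11')
for z in (.081,.084,.088):print(z,'red tip,neck,butt',inrack(i,[(389,62),(388,172.5),(387,342.5)],z)); 
print('grey',inrack(i,[(275,77),(279,185),(287.5,347)],.081),'deck',inrack(i,[(149,169.5),(435,169.5)],.05))
# side view
si=imaging.camera_info('side')
uv=np.array([[503,296],[387,306]])/6+[235,115]-.4
M=np.array([[np.cos(RY),-np.sin(RY)],[np.sin(RY),np.cos(RY)]])
print('side red tip neck',((plane(si,uv,.081)[:,:2]-RC)@M).round(4))
uv=np.array([[459,225],[342,234]])/6+[235,115]-.4
print('side grey tip neck',((plane(si,uv,.081)[:,:2]-RC)@M).round(4))
E
```

```text
0.081 red tip,neck,butt [[0.1078, -0.056], [0.0548, -0.0557], [-0.0396, -0.0553]]
0.084 red tip,neck,butt [[0.1074, -0.056], [0.055, -0.0557], [-0.0384, -0.0553]]
0.088 red tip,neck,butt [[0.1068, -0.056], [0.0552, -0.0556], [-0.0367, -0.0553]]
grey [[0.101, 0.0001], [0.0485, 0.001], [-0.0425, 0.0014]] deck [[0.0551, 0.0832], [0.0548, -0.083]]
side red tip neck [[ 0.107  -0.0555]
 [ 0.0583 -0.0545]]
side grey tip neck [[ 0.1023 -0.    ]
 [ 0.0517  0.0015]]
```

Call:
servo_tool:
  plan: [0,0,0,0.001,0,0.02,0.3,0,0,0,0.001,0,0.03,0.3,0,0,0,0,0,0.03,0.3,0,0,0,0,0,0.018,0.3,0,0,0,0,0,0.006,0.3,0,0,0,0,0,0,0.3]

```text
time_s: 20.65
eef_pos: [0.5847, 0.174, 0.0776]
orientation: [3.138, 0.015, 0.112]
contact_force: [0.2, 0.3, 0.9]
grip_width: 0.0258
```

```bash
python3 - <<'E'
from h import *
go(*rk(0.0045,-.056),.0775,.111,1)
E
```

```text
t 20.65 pos [0.5847 0.174  0.0776] [3.138 0.015 0.112] F [0.2 0.3 0.9] w 0.0258
total turn [0.0036 0.0154 0.001 ] shift [ 0.0091 -0.0018 -0.    ]
per row /1 [0.0036 0.0154 0.001 ] [ 0.0091 -0.0018 -0.    ]
```

Call:
servo_tool:
  plan: [0.002,0.01,0,0.005,-0.001,0,0.3,0,0.005,0,0.003,-0.001,0,0.3,0,0,0,0,0,0,0.3]

```text
time_s: 20.95
eef_pos: [0.5939, 0.1776, 0.0792]
orientation: [3.141, -0.003, 0.112]
contact_force: [-0.6, -0.3, 0.2]
grip_width: 0.0257
```

```bash
python3 - <<'E'
from h import *
go(*rk(0.0045,-.056),.0775,.111,1)
E
```

```text
t 20.95 pos [0.5939 0.1776 0.0792] [ 3.141e+00 -3.000e-03  1.120e-01] F [-0.6 -0.3  0.2] w 0.0257
total turn [ 0.0009 -0.0028  0.001 ] shift [-0.0005  0.0007  0.0017]
per row /1 [ 0.0009 -0.0028  0.001 ] [-0.0005  0.0007  0.0017]
```

Close on it gently and settle.

Call:
servo_tool:
  plan: [0,0,0,0,0.0005,0.001,0,0,0,0,0,0,0,0,0,0,0,0,0,0,0,0,0,0,0,0,0,0]
  force: 80

```text
time_s: 21.35
eef_pos: [0.5954, 0.177, 0.0807]
orientation: [3.141, -0.007, 0.112]
contact_force: [-0.3, -0.5, -1.1]
grip_width: 0.0111
```

```bash
python3 - <<'E'
from h import *
go(*rk(0.0,-.056),.0775,.111,1)
wshot('w12')
E
```

```text
t 21.35 pos [0.5954 0.177  0.0807] [ 3.141 -0.007  0.112] F [-0.3 -0.5 -1.1] w 0.0111
total turn [ 0.0011 -0.0067  0.0005] shift [-0.0064 -0.      0.0031]
per row /1 [ 0.0011 -0.0067  0.0005] [-0.0064 -0.      0.0031]
```

View pics/w12.png

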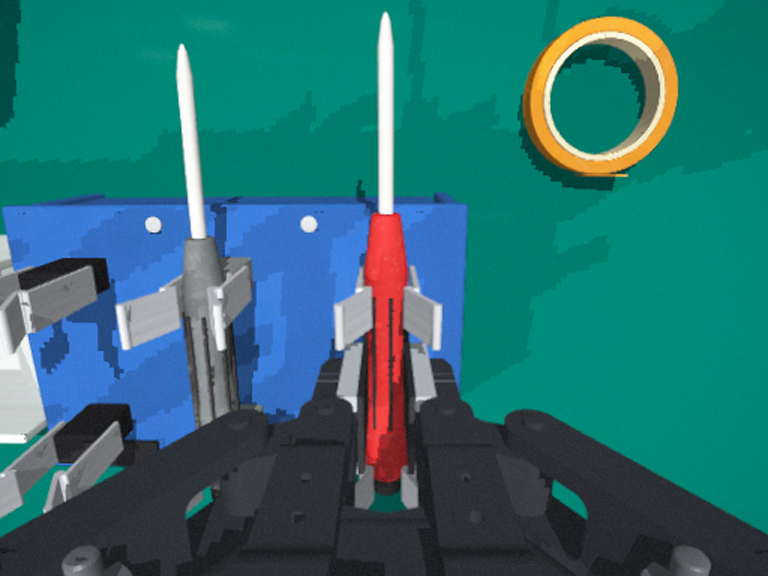

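Call:
servo_tool:
  plan: [0,-0.003,0,-0.003,0,0.0005,0,0,-0.002,0,-0.003,0,0.0005,0,0,0,0,-0.002,0,0.0005,0,0,0,0,0,0,0,0]

```text
time_s: 21.8
eef_pos: [0.5876, 0.1763, 0.0797]
orientation: [3.141, -0.003, 0.111]
contact_force: [-0.5, -0.7, -0.3]
grip_width: 0.0113
```

```bash
python3 - <<'E'
from h import *
go(*rk(0.0,-.056),.0775,.111,1)
E
```

```text
t 21.8 pos [0.5876 0.1763 0.0797] [ 3.141e+00 -3.000e-03  1.110e-01] F [-0.5 -0.7 -0.3] w 0.0113
total turn [ 0.0007 -0.0034  0.0004] shift [0.0014 0.0001 0.0022]
per row /1 [ 0.0007 -0.0034  0.0004] [0.0014 0.0001 0.0022]
```

```bash
python3 - <<'E'
from h import *
wshot('w13')
im=cv2.imread('pics/w13.png'); crop(im,300,0,480,260,3,'w13a.png')
E
```

```text
(no output)
```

View pics/w13.png

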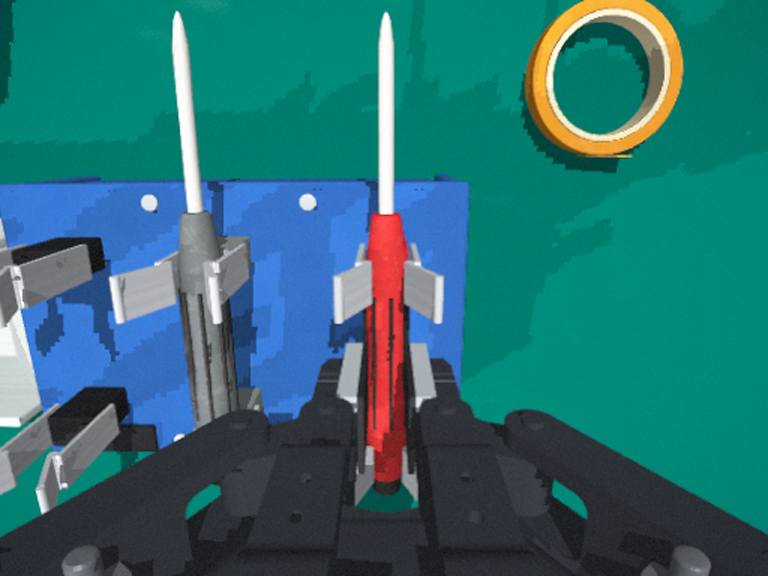

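```bash
python3 - <<'E'
from h import *
i=wi('w13')
print(inrack(i,[(386.5,12),(386.5,213),(180,12),(195,213)],.081))
E
```

```text
[[0.101, -0.0548], [0.0484, -0.0549], [0.1014, -0.0006], [0.0485, 0.0005]]
```

Call:
servo_tool:
  plan: [0,-0.002,0,0.002,0,0.001,0,0,0,0,0,0,0.001,0,0,0,0,0,0,0.001,0]

```text
time_s: 22.15
eef_pos: [0.5885, 0.1764, 0.0796]
orientation: [3.139, 0.001, 0.112]
contact_force: [-3.9, -1.8, 9.2]
grip_width: 0.0113
```

```bash
python3 - <<'E'
from h import *
wshot('w14')
go(*rk(0.0,-.056),.0775,.111,1)
im=cv2.imread('pics/w14.png'); crop(im,300,0,480,260,3,'w14a.png')
E
```

```text
t 22.2 pos [0.5885 0.1765 0.0796] [3.139e+00 1.000e-03 1.120e-01] F [-4.5 -1.4  8.8] w 0.0113
total turn [0.0021 0.0005 0.0008] shift [0.0006 0.0002 0.0021]
per row /1 [0.0021 0.0005 0.0008] [0.0006 0.0002 0.0021]
```

View pics/w14.png

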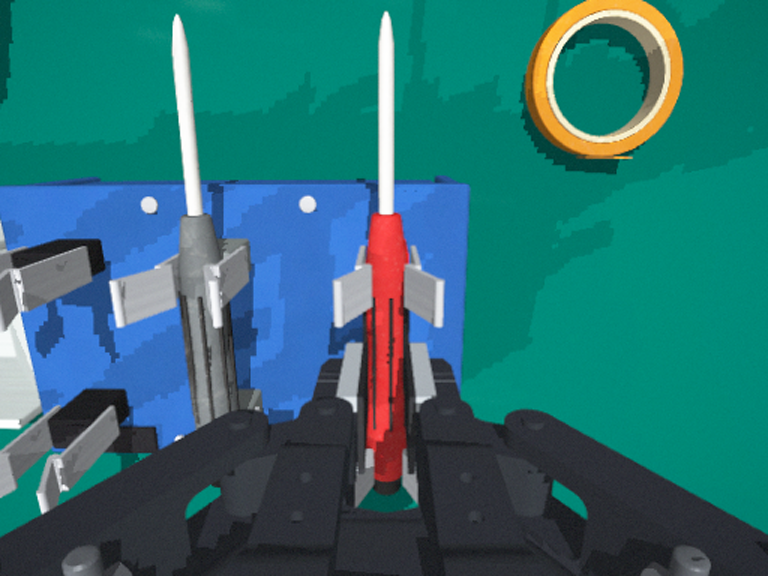

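Call:
servo_tool:
  plan: [0,0,0,0.0025,0,0,0,0,0,0,0,0,0,0,0,0,0,0,0,0,0.3,0,0,0,0,0,0,0.3]

```text
time_s: 22.6
eef_pos: [0.5905, 0.1768, 0.0792]
orientation: [3.139, 0.002, 0.112]
contact_force: [0.4, 0.2, 0.3]
grip_width: 0.0255
```

```bash
python3 - <<'E'
from h import *
go(*rk(0.0,-.056),.0775,.111,1)
wshot('w15'); i=wi('w15')
im=cv2.imread('pics/w15.png'); crop(im,150,0,400,260,3,'w15a.png')
E
```

```text
t 22.6 pos [0.5905 0.1768 0.0792] [3.139e+00 2.000e-03 1.120e-01] F [0.4 0.2 0.3] w 0.0255
total turn [0.0022 0.0019 0.0009] shift [-0.0015  0.0003  0.0017]
per row /1 [0.0022 0.0019 0.0009] [-0.0015  0.0003  0.0017]
```

View pics/w15a.png

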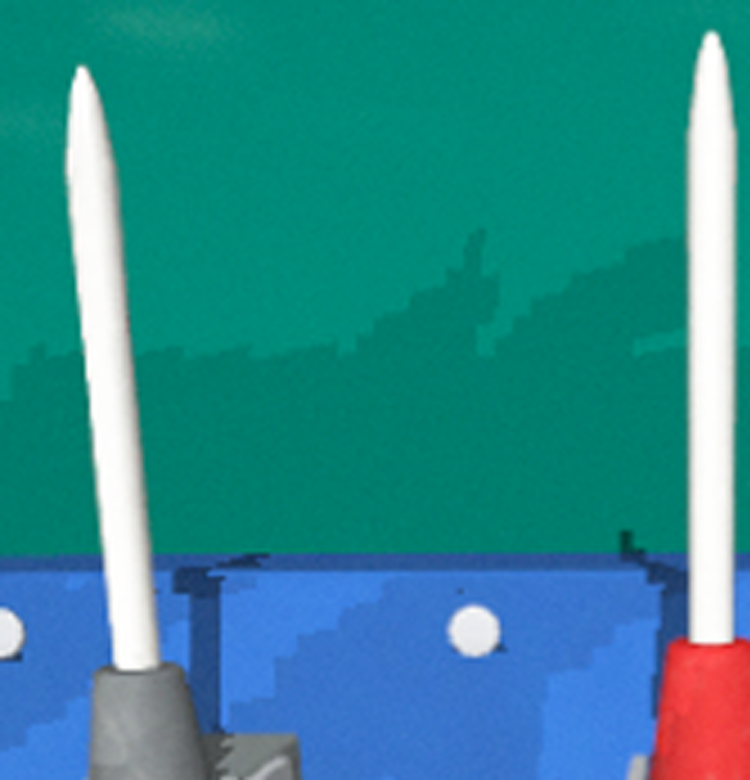

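```bash
python3 - <<'E'
from h import *
i=wi('w15')
print(inrack(i,[(711/3+150,32/3),(711/3+150,640/3),(81/3+150,66/3),(137/3+150,667/3)],.081))
E
```

```text
[[0.104, -0.0547], [0.0514, -0.0548], [0.1016, 0.0002], [0.0488, 0.0004]]
```

Call:
servo_tool:
  plan: [0,0,0,0,0,-0.015,0.3,0,0,0,0,0,-0.025,0.3,0,0,0,0,0,-0.035,0.3,0,0,0,0,0,-0.03,0.3,0,0,0,0,0,-0.01,0.3,0,0,0,0,0,0,0.3]

```text
time_s: 23.25
eef_pos: [0.5898, 0.1777, 0.2018]
orientation: [3.14, 0.003, 0.113]
contact_force: [-0.4, -0.2, -0.7]
grip_width: 0.0254
```

```bash
python3 - <<'E'
from h import *
wshot('w16')
go(.4927,-.126,.15,.143,1)
im=cv2.imread('pics/w16.png'); crop(im,230,50,450,380,2,'w16a.png')
E
```

```text
t 23.3 pos [0.5897 0.1776 0.201 ] [3.14e+00 3.00e-03 1.13e-01] F [0.5 0.1 0.1] w 0.0259
total turn [ 0.0012  0.0034 -0.0298] shift [-0.1305  0.2906  0.0518]
per row /1 [ 0.0012  0.0034 -0.0298] [-0.1305  0.2906  0.0518]
```

View pics/w16a.png

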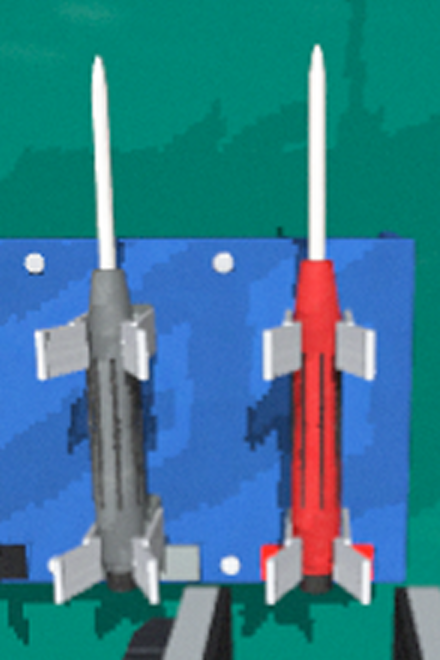

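```bash
python3 - <<'E'
from h import *
i=wi('w16')
f=lambda c:[(x/2+230,y/2+50) for x,y in c]
print('red',inrack(i,f([(317,44),(316,260),(315,591)]),.081),'grey',inrack(i,f([(97,56),(107,269),(120,591)]),.081))
E
```

```text
red [[0.1043, -0.0547], [0.0511, -0.0547], [-0.0434, -0.0548]] grey [[0.1015, 0.0005], [0.0487, 0.0007], [-0.0436, 0.0019]]
```

Call:
servo_tool:
  plan: [0,0,-0.003,-0.009,0.022,0,0.4,0,0,-0.003,-0.013,0.03,0,0.4,0,0,-0.003,-0.013,0.032,0,0.4,0,0,-0.003,-0.013,0.032,0,0.45,0,0,-0.003,-0.013,0.032,0,0.45,0,0,-0.003,-0.013,0.032,0.01,0.45,0,0,-0.003,-0.013,0.032,0.01,0.45,0,0,-0.003,-0.013,0.032,0.01,0.45,0,0,-0.003,-0.012,0.026,0.01,0.45,0,0,-0.003,-0.006,0.012,0.01,0.45,0,0,0,-0.003,0.005,0,0.45,0,0,0,0,0,0,0.45]

```text
time_s: 24.5
eef_pos: [0.4912, -0.133, 0.1323]
orientation: [-3.134, 0.03, 0.146]
contact_force: [0.7, 0.1, -0.1]
grip_width: 0.0386
```

```bash
python3 - <<'E'
from h import *
go(.4927,-.126,.06,.143,1)
E
```

```text
t 24.5 pos [ 0.4912 -0.133   0.1323] [-3.134  0.03   0.146] F [ 0.7  0.1 -0.1] w 0.0386
total turn [-0.0073  0.0299  0.0029] shift [ 0.0047 -0.0061  0.0722]
per row /1 [-0.0073  0.0299  0.0029] [ 0.0047 -0.0061  0.0722]
```

Call:
servo_tool:
  plan: [-0.004,0.015,0.001,0.001,-0.003,0.015,0.45,-0.003,0.013,0.001,0,-0.003,0.025,0.45,0,0,0,0,0,0.02,0.45,0,0,0,0,0,0.005,0.45,0,0,0,0,0,0,0.45]

```text
time_s: 25.0
eef_pos: [0.4932, -0.1204, 0.0669]
orientation: [-3.14, -0.002, 0.151]
contact_force: [-0.1, -0.7, 1.0]
grip_width: 0.0386
```

```bash
python3 - <<'E'
from h import *
go(.4927,-.126,.004,.143,1)
wshot('w17')
E
```

```text
t 25.0 pos [ 0.4932 -0.1204  0.0669] [-3.14e+00 -2.00e-03  1.51e-01] F [-0.1 -0.7  1. ] w 0.0386
total turn [-0.0017 -0.0023  0.0078] shift [-0.0015  0.0056  0.0629]
per row /1 [-0.0017 -0.0023  0.0078] [-0.0015  0.0056  0.0629]
```

View pics/w17.png

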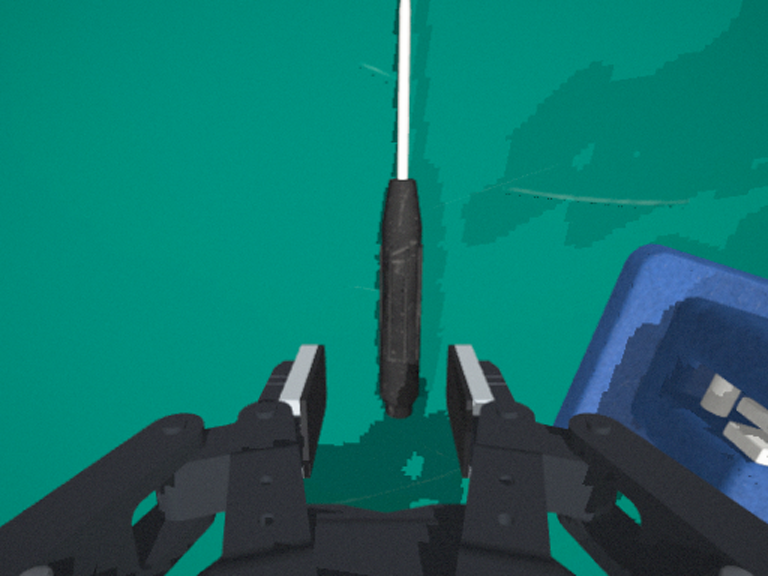

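```bash
python3 - <<'E'
from h import *
i=wi('w17')
print(plane(i,np.array([(640,246),(566,410),(400,412),(402,180)])/1.5-.17,.009).round(4))
go(.4927,-.126,.004,.143,1)
E
```

```text
[[ 0.5369 -0.2205  0.009 ]
 [ 0.457  -0.2089  0.009 ]
 [ 0.4447 -0.133   0.009 ]
 [ 0.5485 -0.1173  0.009 ]]
t 25.05 pos [ 0.4935 -0.1204  0.0674] [-3.14e+00 -3.00e-03  1.51e-01] F [-0.2 -0.   0.7] w 0.0384
total turn [-0.0016 -0.0029  0.0078] shift [-0.0018  0.0055  0.0633]
per row /1 [-0.0016 -0.0029  0.0078] [-0.0018  0.0055  0.0633]
```

Call:
servo_tool:
  plan: [0,0,0.004,-0.002,0.003,0.015,0.45,0,-0.003,0.003,-0.002,0.003,0.025,0.45,0,-0.003,0.002,-0.001,0.001,0.015,0.45,0,0,0,0,0,0.005,0.45,0,0,0,0,0,0,0.45]

```text
time_s: 25.55
eef_pos: [0.4952, -0.1274, 0.0113]
orientation: [3.14, -0.005, 0.144]
contact_force: [0.8, -0.0, -0.3]
grip_width: 0.0382
```

```bash
python3 - <<'E'
from h import *
go(.493,-.126,.004,.143,1)
E
```

```text
t 25.55 pos [ 0.4952 -0.1274  0.0113] [ 3.14  -0.005  0.144] F [ 0.8 -0.  -0.3] w 0.0382
total turn [ 0.0016 -0.0054  0.0007] shift [-0.002  -0.0017  0.0073]
per row /1 [ 0.0016 -0.0054  0.0007] [-0.002  -0.0017  0.0073]
```

Call:
servo_tool:
  plan: [0.001,-0.004,0.001,-0.001,-0.001,0.004,0.45,0,-0.002,0,-0.001,-0.0005,0.0035,0.45,0,0,0,0,0,0,0.45]

```text
time_s: 25.85
eef_pos: [0.4945, -0.126, 0.0054]
orientation: [3.14, -0.002, 0.143]
contact_force: [0.2, -0.3, -0.6]
grip_width: 0.0387
```

```bash
python3 - <<'E'
from h import *
go(.493,-.126,.004,.143,1)
E
```

```text
t 25.85 pos [ 0.4945 -0.126   0.0054] [ 3.14e+00 -2.00e-03  1.43e-01] F [ 0.2 -0.3 -0.6] w 0.0387
total turn [ 0.0016 -0.0019 -0.    ] shift [-0.0015 -0.0002  0.0014]
per row /1 [ 0.0016 -0.0019 -0.    ] [-0.0015 -0.0002  0.0014]
```

Call:
servo_tool:
  plan: [0,-0.001,0,-0.0015,0,0.0015,0.45,0,0,0,0,0,0,0,0,0,0,0,0,0,0,0,0,0,0,0,0,0,0,0,0,0,0,0,0,0,0,0,0,0,-0.02,0,0,0,0,0,0,-0.03,0,0,0,0,0,0,-0.04,0,0,0,0,0,0,-0.045,0,0,0,0,0,0,-0.03,0,0,0,0,0,0,0,0]
  force: 90

```text
time_s: 26.95
eef_pos: [0.4915, -0.1256, 0.1746]
orientation: [3.141, 0.002, 0.143]
contact_force: [-0.2, 0.5, -0.2]
grip_width: 0.0154
```

```bash
python3 - <<'E'
from h import *
go(*rk(0,.056),.165,.111,1)
wshot('w18')
E
```

```text
t 26.95 pos [ 0.4915 -0.1256  0.1746] [3.141e+00 2.000e-03 1.430e-01] F [-0.2  0.5 -0.2] w 0.0154
total turn [0.0001 0.0018 0.0324] shift [ 0.1436 -0.3968  0.0093]
per row /1 [0.0001 0.0018 0.0324] [ 0.1436 -0.3968  0.0093]
```

View pics/w18.png

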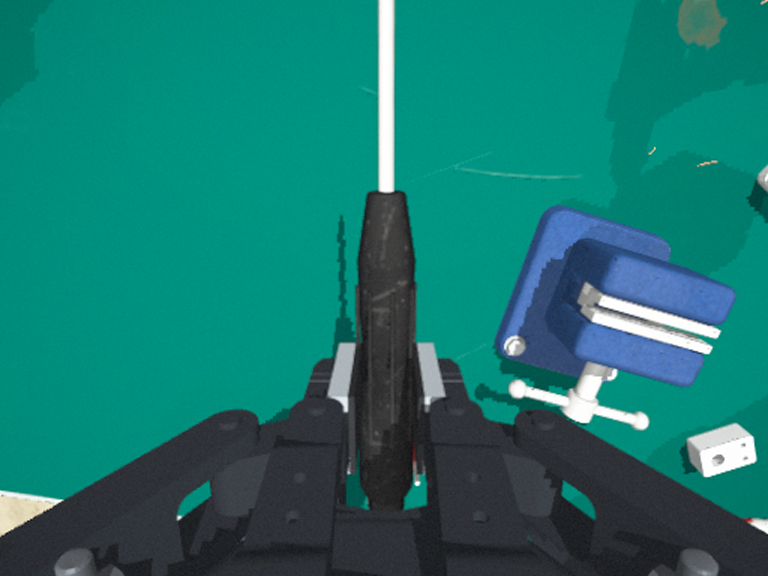

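Call:
servo_tool:
  plan: [0,0,0.003,0.01,-0.022,-0.003,0,0,0,0.003,0.0125,-0.034,-0.003,0,0,0,0.003,0.0125,-0.04,-0.003,0,0,0,0.003,0.0125,-0.04,-0.003,0,0,0,0.003,0.0125,-0.04,-0.003,0,0,0,0.003,0.0125,-0.04,-0.003,0,0,0,0.003,0.0125,-0.04,-0.003,0,0,0,0.003,0.0125,-0.04,-0.003,0,0,0,0.003,0.0125,-0.036,-0.003,0,0,0,0.003,0.0125,-0.025,-0.003,0,0,0,0.002,0.01,-0.012,-0.003,0,0,0,0,0.005,-0.004,0,0]

```text
time_s: 28.2
eef_pos: [0.5747, 0.2714, 0.1823]
orientation: [3.141, 0.034, 0.103]
contact_force: [0.7, 0.6, -1.7]
grip_width: 0.0155
```

```bash
python3 - <<'E'
from h import *
go(*rk(0,.056),.135,.111,1)
E
```

```text
t 28.2 pos [0.5747 0.2714 0.1823] [3.141 0.034 0.103] F [ 0.7  0.6 -1.7] w 0.0155
total turn [ 0.0009  0.0339 -0.0084] shift [ 0.0055 -0.016   0.0472]
per row /1 [ 0.0009  0.0339 -0.0084] [ 0.0055 -0.016   0.0472]
```

Call:
servo_tool:
  plan: [0,0.018,-0.004,0.002,-0.007,0.01,0,0,0.014,-0.003,0.001,-0.006,0.015,0,0,0,0,0.001,-0.002,0.015,0,0,0,0,0,0,0.005,0,0,0,0,0,0,0,0]

```text
time_s: 28.7
eef_pos: [0.5752, 0.2834, 0.1283]
orientation: [3.137, 0.01, 0.109]
contact_force: [0.6, -0.5, -0.3]
grip_width: 0.0152
```

```bash
python3 - <<'E'
from h import *
go(*rk(0,.056),.122,.111,1)
E
```

```text
t 28.7 pos [0.5752 0.2834 0.1283] [3.137 0.01  0.109] F [ 0.6 -0.5 -0.3] w 0.0152
total turn [ 0.0048  0.0102 -0.0024] shift [ 0.0023 -0.0041  0.0063]
per row /1 [ 0.0048  0.0102 -0.0024] [ 0.0023 -0.0041  0.0063]
```

Call:
servo_tool:
  plan: [0.003,0.006,-0.001,0.001,-0.003,0.003,0,0.002,0.003,-0.001,0.001,-0.001,0.002,0,0,0,0,0,0,0,0,0,0,0,0,0,0,0]

```text
time_s: 29.1
eef_pos: [0.5782, 0.2863, 0.1241]
orientation: [-3.141, -0.001, 0.108]
contact_force: [0.7, 0.1, -1.1]
grip_width: 0.0154
```

```bash
python3 - <<'E'
from h import *
go(*rk(0,.056),.122,.111,1)
wshot('w19'); im=cv2.imread('pics/w19.png'); crop(im,300,160,480,320,4,'w19a.png')
E
```

```text
t 29.1 pos [0.5782 0.2863 0.1241] [-3.141e+00 -1.000e-03  1.080e-01] F [ 0.7  0.1 -1.1] w 0.0154
total turn [-0.0005 -0.001  -0.0029] shift [-0.0011 -0.0015  0.0021]
per row /1 [-0.0005 -0.001  -0.0029] [-0.0011 -0.0015  0.0021]
```

View pics/w19.png

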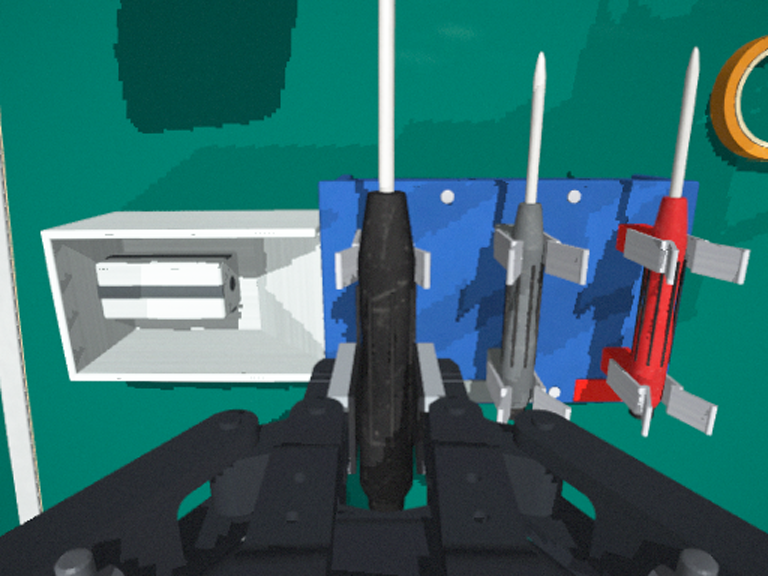

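View pics/w19a.png

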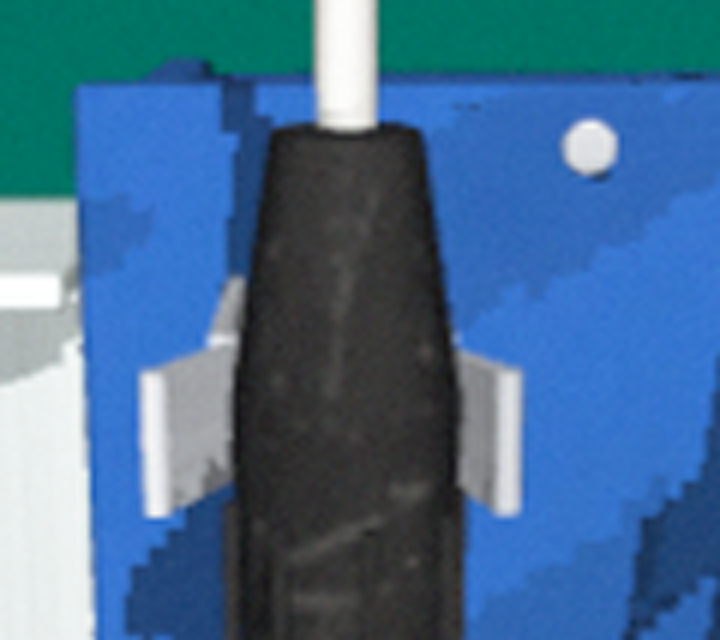

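```bash
python3 - <<'E'
from h import *
held('w19',[(387,192),(388,508)])
i=wi('w17'); P=plane(i,np.array([(400,412),(402,180)])/1.5-.17,.009); print(np.linalg.norm(P[0]-P[1]))
i=wi('w3'); P=plane(i,np.array([(597,60),(641,330),(616,180)])/1.5-.17,.009); print(np.linalg.norm(P[0]-P[2]),np.linalg.norm(P[1]-P[2]))
E
```

```text
-0.016 [[0.0572, -0.0008], [-0.0397, -0.0006]] len 0.0969
-0.012 [[0.0568, -0.0008], [-0.0431, -0.0006]] len 0.1
-0.008 [[0.0565, -0.0008], [-0.0466, -0.0005]] len 0.1031
-0.004 [[0.0561, -0.0008], [-0.0501, -0.0005]] len 0.1062
0 [[0.0557, -0.0008], [-0.0536, -0.0005]] len 0.1093
0.004 [[0.0553, -0.0008], [-0.057, -0.0005]] len 0.1124
0.10493006488295485
0.07282456729809635 0.1056580245939215
```

Call:
servo_tool:
  plan: [0,0,-0.003,-0.001,-0.0015,0.005,0,0,0,0,0,0,0.008,0,0,0,0,0,0,0.007,0,0,0,0,0,0,0.004,0,0,0,0,0,0,0,0]
  force: 110

```text
time_s: 29.65
eef_pos: [0.5778, 0.2878, 0.0992]
orientation: [-3.141, -0.003, 0.111]
contact_force: [-0.4, -0.3, -0.5]
grip_width: 0.0146
```

```bash
python3 - <<'E'
from h import *
go(*rk(0,.056),.0775,.111,1)
E
```

```text
t 29.65 pos [0.5778 0.2878 0.0992] [-3.141e+00 -3.000e-03  1.110e-01] F [-0.4 -0.3 -0.5] w 0.0146
total turn [-0.0006 -0.0033  0.    ] shift [-0.0009  0.0001  0.0217]
per row /1 [-0.0006 -0.0033  0.    ] [-0.0009  0.0001  0.0217]
```

Call:
servo_tool:
  plan: [0,-0.003,0,-0.001,0,0.005,0,0,0,0,0,0,0.005,0,0,0,0,0,0,0.004,0]

```text
time_s: 29.95
eef_pos: [0.5771, 0.2878, 0.0847]
orientation: [-3.141, -0.001, 0.111]
contact_force: [-0.2, -0.8, 1.0]
grip_width: 0.015
```

```bash
python3 - <<'E'
from h import *
go(*rk(0,.056),.0775,.111,1)
E
```

```text
t 29.95 pos [0.5771 0.2878 0.0847] [-3.141e+00 -1.000e-03  1.110e-01] F [-0.2 -0.8  1. ] w 0.015
total turn [-0.0008 -0.0009 -0.0003] shift [-0.0002  0.0001  0.0072]
per row /1 [-0.0008 -0.0009 -0.0003] [-0.0002  0.0001  0.0072]
```

Call:
servo_tool:
  plan: [0,0,0,0,0,0.003,0,0,0,0,0,0,0.003,0,0,0,0,0,0,0.002,0]

```text
time_s: 30.25
eef_pos: [0.5767, 0.2877, 0.079]
orientation: [3.141, -0.001, 0.111]
contact_force: [-8.9, -7.3, 22.8]
grip_width: 0.0147
```

Call:
servo_tool:
  plan: [0,0,0,0,0,0.002,0,0,0,0,0,0,0.002,0]

```text
time_s: 30.45
eef_pos: [0.5767, 0.2877, 0.079]
orientation: [3.14, -0.003, 0.111]
contact_force: [-6.6, -5.3, 15.6]
grip_width: 0.0148
```

```bash
python3 - <<'E'
from h import *
go(*rk(0,.056),.0775,.111,1)
wshot('w20'); im=cv2.imread('pics/w20.png'); crop(im,300,160,480,320,4,'w20a.png')
E
```

```text
t 30.45 pos [0.5767 0.2877 0.079 ] [ 3.14e+00 -3.00e-03  1.11e-01] F [-6.6 -5.3 15.6] w 0.0148
total turn [ 0.0012 -0.0027 -0.0002] shift [0.0002 0.0001 0.0015]
per row /1 [ 0.0012 -0.0027 -0.0002] [0.0002 0.0001 0.0015]
```

View pics/w20.png

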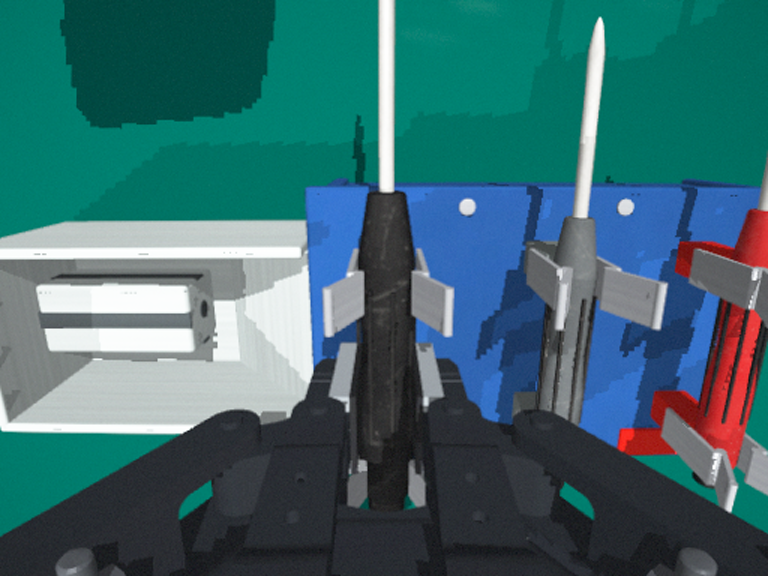

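Call:
servo_tool:
  plan: [0,0,0,-0.0003,0,-0.0003,0,0,0,0,0,0,0,0]

```text
time_s: 30.7
eef_pos: [0.5765, 0.2877, 0.0799]
orientation: [3.14, -0.004, 0.111]
contact_force: [-0.6, 0.1, -0.7]
grip_width: 0.0149
```

Call:
servo_tool:
  plan: [0,0,0,0,0,0,0.4,0,0,0,0,0,0,0.4,0,0,0,0,0,0,0.4]
  force: 60

```text
time_s: 31.0
eef_pos: [0.5761, 0.2879, 0.079]
orientation: [3.141, -0.003, 0.111]
contact_force: [0.1, 0.3, -0.2]
grip_width: 0.0341
```

Call:
servo_tool:
  plan: [0,0,0,0,0,-0.015,0.4,0,0,0,0,0,-0.025,0.4,0,0,0,0,0,-0.035,0.4,0,0,0,0,0,-0.04,0.4,0,0,0,0,0,-0.03,0.4,0,0,0,0,0,-0.01,0.4,0,0,0,0,0,0,0.4]

```text
time_s: 31.7
eef_pos: [0.5746, 0.2886, 0.2441]
orientation: [-3.141, -0.002, 0.113]
contact_force: [-0.0, -0.1, -0.0]
grip_width: 0.034
```

```bash
python3 - <<'E'
from h import *
go(*rk(0,.056),.0775,.111,1)
wshot('w21'); im=cv2.imread('pics/w21.png'); crop(im,330,10,700,390,2,'w21a.png')
s=imaging.read_camera('side'); crop(s,235,115,320,210,6,'s21.png')
E
```

```text
t 31.7 pos [0.5746 0.2886 0.2441] [-3.141e+00 -2.000e-03  1.130e-01] F [-0.  -0.1 -0. ] w 0.034
total turn [-0.0007 -0.0018  0.0016] shift [0.0018 0.0013 0.1666]
per row /1 [-0.0007 -0.0018  0.0016] [0.0018 0.0013 0.1666]
```

View pics/w21.png

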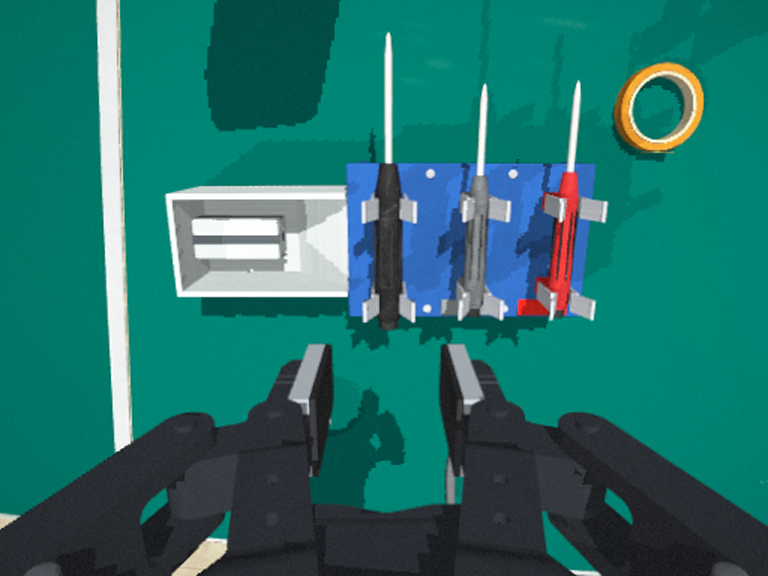

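View pics/s21.png

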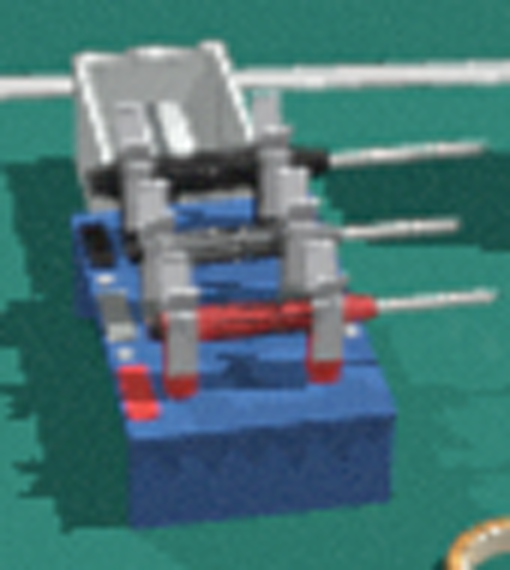

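```bash
python3 - <<'E'
from h import *
im=cv2.imread('pics/w21.png'); crop(im,340,20,620,340,2.4,'w21b.png')
E
```

```text
(no output)
```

View pics/w21b.png

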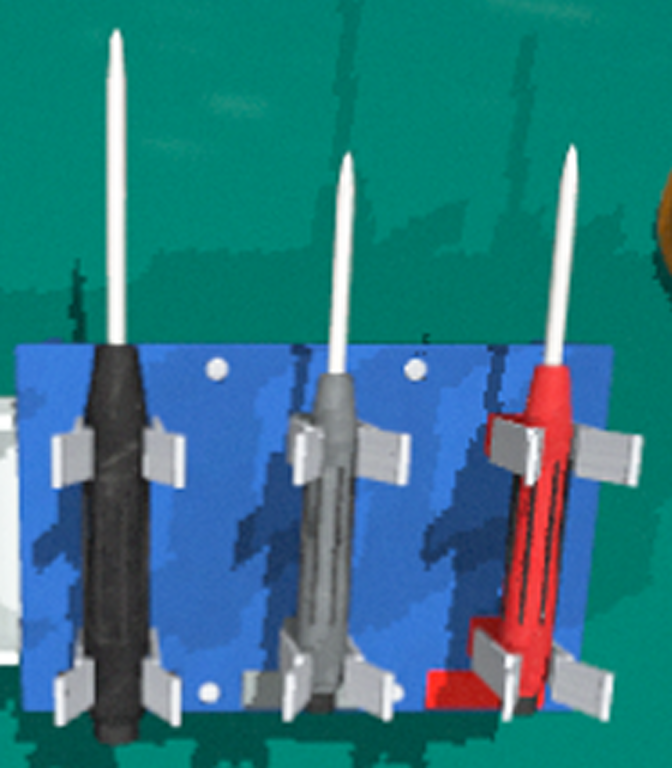

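```bash
python3 - <<'E'
from h import *
i=wi('w21')
f=lambda c:[(x/2.4+340,y/2.4+20) for x,y in c]
print('black',inrack(i,f([(117,30),(117,345),(117,743)]),.083))
print('grey',inrack(i,f([(348,152),(337,372),(320,712)]),.081))
print('red',inrack(i,f([(572,146),(554,365),(525,712)]),.081))
print('deck',inrack(i,f([(17,345),(612,346)]),.05))
si=imaging.camera_info('side')
M=np.array([[np.cos(RY),-np.sin(RY)],[np.sin(RY),np.cos(RY)]])
for z,c in((.083,[(484,147),(328,160)]),(.081,[(460,225),(342,234)]),(.081,[(494,294),(378,306)])):
    uv=np.array(c)/6+[235,115]-.4
    print('side',((plane(si,uv,z)[:,:2]-RC)@M).round(4).tolist())
E
```

```text
black [[0.1283, 0.0571], [0.0554, 0.0568], [-0.0518, 0.0564]]
grey [[0.1016, 0.0006], [0.0488, 0.0006], [-0.0433, 0.0003]]
red [[0.1036, -0.0544], [0.051, -0.055], [-0.0432, -0.0568]]
deck [[0.0541, 0.0846], [0.0547, -0.0826]]
side [[0.1281, 0.0572], [0.0577, 0.0579]]
side [[0.1027, -0.0001], [0.0517, 0.0015]]
side [[0.1037, -0.0534], [0.0547, -0.0539]]
```

```bash
python3 - <<'E'
from h import *
i=wi('w21'); si=imaging.camera_info('side')
for n,w,s in (('black',(117,30),(484,147)),('grey',(348,152),(460,225)),('red',(572,146),(494,294)),('black neck',(117,345),(328,160)),('grey neck',(337,372),(342,234)),('red neck',(554,365),(378,306))):
    p,e=tri(i,[(w[0]/2.4+340)/1.5-.17,(w[1]/2.4+20)/1.5-.17],si,[s[0]/6+235-.4,s[1]/6+115-.4]); print(n,p.round(4),e.round(4))
E
```

```text
black [0.7042 0.3028 0.0831] 0.0003
grey [0.6846 0.2435 0.0806] 0.0012
red [0.6918 0.1894 0.0815] 0.0001
black neck [0.6329 0.2944 0.084 ] 0.002
grey neck [0.6328 0.2379 0.0819] 0.0026
red neck [0.6413 0.183  0.082 ] 0.0034
```

```bash
python3 - <<'E'
from h import *
a=cv2.imread('pics/side0.png'); b=imaging.read_camera('side')
d=(np.abs(a.astype(int)-b).max(2)>40).astype(np.uint8)
for n,(x0,y0,x1,y1) in dict(tape=(300,195,345,230),pliers=(165,183,235,205),spool=(180,132,215,165)).items(): print(n,d[y0:y1,x0:x1].sum())
crop(b,150,60,360,240,3,'sf.png'); print(env.get_state()['contact_force'].round(1),env.get_state()['time_s'])
E
```

```text
tape 0
pliers 0
spool 263
[-0.2  0.7  0. ] 31.85
```

View pics/sf.png

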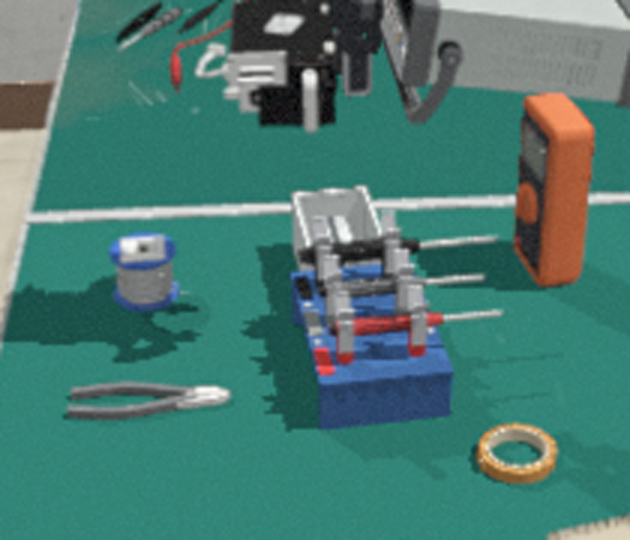

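```bash
python3 -c "
from rig import env
print(env.hand_in())"
```

```text
the job is handed in; nothing more can be done
None
```

The job is handed in, at about 32 s of the 67 s allowed. I pushed the offcut off the ledge first, then snapped the grey, red and black screwdrivers into their own clips, blades pointing away from the robot.

What the last checks showed:

- **Offcut:** it lies flat in the scrap tray, seen in the top, wrist and side pictures.
- **Centring:** along the clips, grey is within about 1 mm of centre, red about 1 mm forward and black about 1 mm back. Across the clips they measured within 1–2 mm; red's side-view reading was the furthest off, at about 2.5 mm.
- **Seating:** triangulating blade tips and handle fronts across two views gave about 81 mm for grey and red and 83–84 mm for black. The seated values are 81 and 83 mm, so all three appear level and fully home. I did not measure the butt-end heights separately.
- **Bystanders:** the tape and pliers are unchanged in the side view. The spool area showed changed pixels; its position is the same by eye, so I put that down to the arm's shadow.
- **Robot:** it was clear of everything, with the tool at 244 mm and no contact force.

Two things did not go cleanly:

- **Red slipped:** it ended about 5 mm forward when first seated, so I regripped it in the clips and drew it back.
- **Grey seating force:** seating grey peaked at about 52 N at the wrist, below the 120 N limit. It came from pressing the gripped handle onto its seat. I took the 40 N limit on the gripper's body not to cover this.

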